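# Swap the worn idler in a roller drive

## Task

The black-tyred idler at the back of the opened roller drive is worn out, and the two flanged rollers in front of it overlap its edge: lift both rollers off and stand them aside on the steel tray, then take the worn idler off and put it in the red reject bin, and fit the new orange idler from the white foam nest on the back axle. Then put each roller back on the very axle it came from, everything sitting fully down on its seat, and leave the black rubber disc and the steel coupling where they lie.

Things in the scene. Friction and masses are not known exactly. Their poses are not given: they have to be found in the camera images.
- drive: The opened roller drive, fixed: grey gearbox, aluminium top plate 180 (y) x 140 mm (x), its top 48 mm above the bench; a motor out of the back (+x) side to x = 136 mm, at most 78 mm high. Origin: centre of its underside, on the bench; +x to the motor. Three upright steel axles: two front ones (x = -28, y = 45 and -45 mm) carry the flanged rollers, the back one (x = 11.7, y = 0) the idler.
- back_axle: Back axle of the drive (fixed to it), where the idler belongs; the worn one is on it at the start. Origin: on its axis at the top of its round 24 mm seat, 56 mm above the bench and 8 above the plate; a fitted part's underside rests there. Above the seat it is 12 mm thick for 28 mm, then tapers to a 4 mm tip 40 mm above the seat. The two front axles and seats are the same.
- white_roller: White flanged roller, loose, upright on either front axle at the start, drawn at random. Origin: centre of its underside; z up its axis. Body 60 mm across, 24 mm high; flange 82 mm across from 24 to 28 mm; hub 30 mm across from 28 to 52 mm, to grip from above; bore 16 mm right through. About 150 g. Its flange lies 2 mm above the idler and overlaps it by 7 mm, so the idler is locked in.
- blue_roller: Blue plastic flanged roller, the same in size, mass and origin as the white one, on the other front axle.
- worn_idler: Worn idler: black tyre with torn pale patches, white core; loose, on the back axle. A ring 52 mm across, 22 mm high, bore 16 mm right through, about 90 g. Origin: centre of its underside; z up its axis. With both rollers off it can be gripped across its tyre, the fingers in line with the drive's y axis.
- new_idler: New idler with an orange tyre and a white core, loose, otherwise like the worn one (52 mm in diameter, 22 mm high, bore 16 mm, origin at the centre of its underside). It lies in a round recess 7 mm deep and 59 mm wide in a white foam block 110 x 110 x 26 mm, fixed to the bench; its upper 15 mm stand out of the foam.
- tray: Setting-down tray, a low steel tray with a grey liner, fixed; outside 118 (x) x 208 mm (y), walls 4 mm thick and 14 mm high, inner floor 4 mm above the bench. Origin: centre of its underside. The two rollers fit side by side along its y axis, 100 mm apart.
- reject_bin: Red open reject bin, empty, fixed; outside 130 x 130 mm, 45 mm high, walls and floor 4 mm. Origin: centre of its underside.
- rubber_disc: Bystander: flat black rubber disc, loose, lying on the bench, 80 mm in diameter, 6 mm thick. Origin: centre of its underside. Leave it where it lies.
- coupling: Bystander: dark steel hexagonal coupling, loose, 44 mm long (along its x), 17 mm thick, lying flat. Origin: centre of its underside. Leave it where it lies.
Things that resemble listed ones, but are neither listed nor needed, are in the scene too. Of the things like the blue_roller, leave any that is turquoise; of the rest the smaller one is meant. Leave any purple look-alike of the worn_idler alone.

How it is judged:
On the way, in this order (a step that is already met when the one before it is completed fails the run):
1. both flanged rollers stand upright in the tray, let go (x of white_roller in the frame of tray between -0.045 and 0.045 m and y of white_roller in the frame of tray between -0.09 and 0.09 m and z of each of white_roller, blue_roller in the frame of tray below 0.01 m and angle between each of white_roller, blue_roller's own z axis and vertical below 0.12 rad and contact force between the fingers and white_roller below 0.3 N and linear speed of each of white_roller, blue_roller below 0.02 m/s and x of blue_roller in the frame of tray between -0.045 and 0.045 m and y of blue_roller in the frame of tray between -0.09 and 0.09 m and contact force between the fingers and blue_roller below 0.3 N), for 0.2 s.
2. the worn idler lies in the reject bin, let go (x of worn_idler in the frame of reject_bin between -0.06 and 0.06 m and y of worn_idler in the frame of reject_bin between -0.06 and 0.06 m and z of worn_idler in the frame of reject_bin below 0.032 m and contact force between the fingers and worn_idler below 0.3 N and linear speed of worn_idler below 0.02 m/s), for 0.2 s.
3. the new idler sits on the back axle, let go (horizontal distance between new_idler and back_axle below 0.005 m and z of new_idler in the frame of back_axle between -0.004 and 0.004 m and angle between new_idler's own z axis and vertical below 0.12 rad and contact force between the fingers and new_idler below 0.3 N and linear speed of new_idler below 0.02 m/s), for 0.2 s.
At the end, for the whole second after the job is handed in: The new idler is seated on the back axle (within 5 mm of its axis and 4 mm of its seat, upright within 0.12 rad), the worn idler lies inside the reject bin, each flanged roller is upright (0.12 rad) and within 6 mm of where it stood at the start, and all four are released and at rest (all of step 2 and all of step 3 and distance of each of white_roller, blue_roller from where it was at the start of the episode below 0.006 m and angle between each of white_roller, blue_roller's own z axis and vertical below 0.12 rad and contact force between the fingers and white_roller below 0.3 N and linear speed of each of white_roller, blue_roller below 0.02 m/s and contact force between the fingers and blue_roller below 0.3 N); the robot touches nothing.
It fails at once if the rubber disc was moved by more than 20 mm (distance of rubber_disc from where it was at the start of the episode above 0.02 m).
It fails at once if the coupling was moved by more than 20 mm (distance of coupling from where it was at the start of the episode above 0.02 m).
It also fails if it takes over 144 s, if anything falls off the work surface, if the arm or the gripper's body presses on something with over 40 N, if the wrist force passes 120 N, or if a joint passes its speed limit or range.

## Robot

A 6-joint arm with a two-finger parallel gripper is mounted at the origin on the work surface. World frame = base frame: x ahead of the robot, y to its left, z up, the work surface at z = 0. Lengths are in m, angles in rad, forces in N, time in s.
With the tool pointing down it reaches from about 0.25 to 0.8 m from the base axis. Payload 8.5 kg.
Tool frame: the origin (TCP) lies at the very end of the fingers, on their centre line; the grasp point (between the pads) lies 19 mm behind it (manip.grip_depth is the distance from the TCP to the grasp point, in m); z points along the fingers, y is the direction in which the jaws open and shut (so a half turn about z gives the same grasp; the last joint's range is limited). The gripper opens to 85 mm and grips with 20 to 120 N. Pads are 22 mm wide; open, the fingers measure 114 mm over their backs; the gripper's body (76 mm by 85 mm) begins 54 mm behind the grasp point. The pads swing forward as they close: fully open they stand 13 mm farther back than shut.
Start: joints at [-1.332, 0.238, -0.013, 1.319, 0, 1.571], TCP at [0.124, -0.51, 0.231] pointing down, gripper open.
Joint ranges: [-2.66, 2.66], [-1.03, 1.9], [-1.14, 1.46], [-1.82, 2.27], [-1.45, 1.34], [-3.14, 3.14]. Speed limits (rad/s): [2.22, 2.22, 2.79, 3.14, 3.14, 3.14].

## Interface

Orientations are given as a rotation vector (axis times angle).
In Python, from cell import manip gives the robot as it stands.
- The arm moves only by the tool servo_tool, never from a script. Its arguments are lists of equal length, an entry for each row: "translation": the shift along the world's x, y, z in units of 0.5 m (1.0 is 0.5 m), a list of three; "yaw": the turn about the world's z in units of 180 degrees (1.0 is 180 degrees); "grip": the closure, from -1 (fully open) to 1 (shut). A call has 1 to 10 rows; each row shifts and turns the pose as measured when the row begins; what a row does not reach is not made up. A row lasts 1/10 s, in which the tool goes at most 50 mm and 8.59 degrees, less where a joint would pass 70% of its speed; a pose out of reach is approached as far as the arm can. A call with a number of a shift or a turn outside -1 to 1 is refused whole. A call with a gripper value outside its range is refused whole. The fingers move at their own pace and stop on an object; "newtons" is the grip in N (left out, the last holds). Time passes only in rows, so rows that do not move let the fingers close. It gives the time, the measured TCP pose, the force and the opening at its end, in the units of the state.
- manip.read_state(): the state, without advancing time (a new reading comes with each control period).
- manip.snapshot(name): name is "scene" or "top" or "wrist"; returns a dict with "color" (400x640x3 uint8, blue, green, red), "vertical_fov" (degrees; the focal length in pixels is half the picture's height over the tangent of half this angle, whatever the lens; pixels are square), "cx", "cy" (the principal point, pixels), "rvec" (rotation vector, rad) and "tvec" (3), from world to camera coordinates, as OpenCV has them. Camera axes: x right, y down, z forward; pixel columns grow to the right and rows downward; lengths in m; the calibration is good to about 2 mm. A picture is of the moment at which its call begins. There is no depth.
- manip.job_done(): hands the job in, once; it reports no verdict.
The state is a dict: "clock": time; "joints": joint angles; "qvel": joint speeds; "effort": joint torques, N m; "eef_pos": TCP position; "tool_rot": TCP orientation; "ft_force": force on the tool from outside, world axes, zero at the start; "wrist_torque": the same for the moment, N m; "width": finger opening in m.
Only numpy, scipy, OpenCV 4.12 (cv2) and the standard library are available. Lean on these libraries where they do the work, as an engineer would, in place of code of your own. Each camera call takes 0.05 s, during which the arm holds its last target.

## Working session

There is one attempt and no reset: what is moved stays moved. The work goes in short steps, Python scripts to look and compute and a tool call to move; the robot and the scene stay as the last step left them, time stands still between calls to the robot, and variables do not carry over. Pictures are saved under pics/ and viewed, and the job is handed in when it is done.

Besides the shell and the picture viewer there is one more tool, called after "Call:" by a JSON object that holds its "method" and its "body", one argument or row to a line. servo_tool: Moves the arm, as the interface text tells. Shifts and turns lie within -1 to 1; 1 stands for 0.5 m of shift or 180 degrees of turn. Its arguments: {"type":"object","properties":{"translation":{"type":"array","items":{"type":"array","items":{"type":"number"}}},"yaw":{"type":"array","items":{"type":"number"}},"grip":{"type":"array","items":{"type":"number"}},"newtons":{"type":"number"}},"required":["translation","yaw","grip"]}

```bash
ls; mkdir -p pics; python3 - <<'E'
from cell import manip
import cv2
s=manip.read_state(); print(s)
for n in ["scene","top","wrist"]:
    d=manip.snapshot(n); cv2.imwrite(f"pics/{n}0.png",d["color"]); print(n,d["vertical_fov"],d["cx"],d["cy"],d["rvec"],d["tvec"])
    import pickle; pickle.dump(d,open(f"pics/{n}0.pkl","wb"))
E
```

```text
pics
{'clock': 0.0, 'joints': array([-1.33197917e+00,  2.38795443e-01, -1.42712114e-02,  1.31923296e+00,
       -6.72697548e-06,  1.57080440e+00]), 'qvel': array([ 0.00193029,  0.00105799, -0.00230848, -0.00055757, -0.00071515,
        0.00014152]), 'effort': array([-3.57898251e-03, -5.38773501e+01,  3.46445239e+01,  1.79882225e-02,
       -2.39427973e-04, -1.45860650e-05]), 'eef_pos': array([ 0.12408475, -0.50967368,  0.23066336]), 'tool_rot': array([-3.11774253e+00, -3.74051994e-01,  2.91659819e-04]), 'ft_force': array([-0.74012447,  0.01871264, -0.00447038]), 'wrist_torque': array([ 0.00723939, -0.02515175,  0.00028602]), 'width': 0.08517476676694649}
scene 48.14047273984992 312.95074171928195 196.00966723805885 [ 2.40935507  0.85656323 -0.27532007] [-0.34104519 -0.19021889  1.49750517]
top 54.167937487679616 317.5410754533788 200.8912257111223 [ 2.18226135 -2.12119304  0.16278496] [-0.02309327  0.45727845  0.89621763]
wrist 62.47412264234684 315.32168524378653 202.24642817494728 [-2.25822426  1.77318519  0.29369694] [-0.52314406 -0.04170706  0.38113904]
```

View pics/scene0.png

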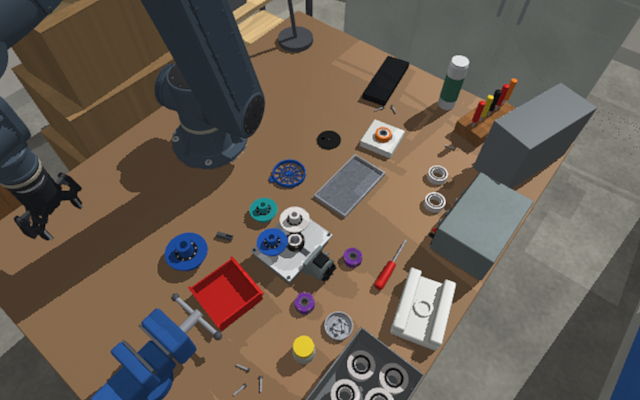

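View pics/top0.png

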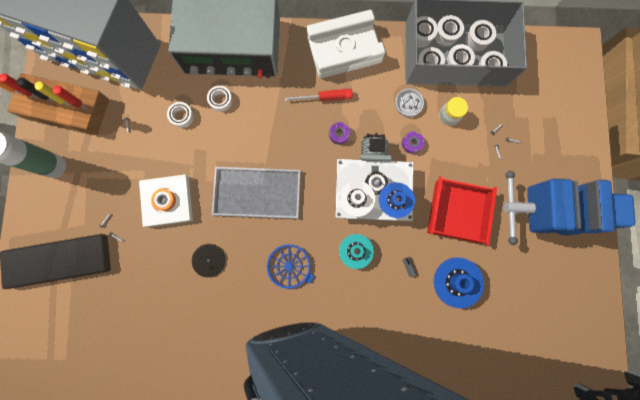

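View pics/wrist0.png

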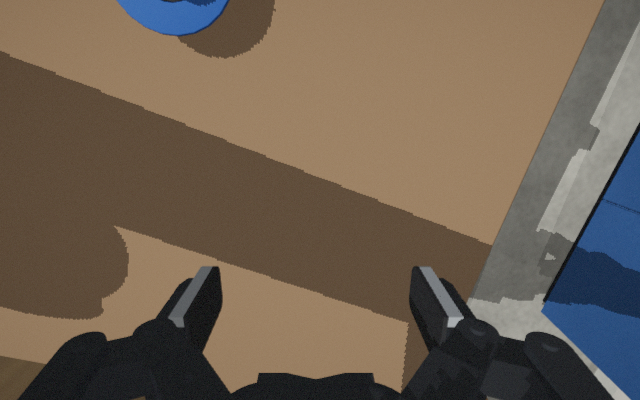

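The top view shows the drive at about (375,190), the tray at (257,192), the bin at (463,210), the foam nest at (165,200), the rubber disc at (208,261) and the coupling at (410,267). I'll zoom in next.

```bash
cat > h.py <<'E'
import numpy as np, cv2, pickle
from cell import manip
def cam(d):
    f=d["color"].shape[0]/2/np.tan(np.radians(d["vertical_fov"])/2)
    K=np.array([[f,0,d["cx"]],[0,f,d["cy"]],[0,0,1.]])
    R=cv2.Rodrigues(np.array(d["rvec"],float))[0]; t=np.array(d["tvec"],float).reshape(3)
    return K,R,t
def p2w(d,uv,z):
    K,R,t=cam(d); r=R.T@np.linalg.inv(K)@np.array([uv[0],uv[1],1.]); c=-R.T@t
    return c+r*(z-c[2])/r[2]
def w2p(d,P):
    K,R,t=cam(d); q=(np.atleast_2d(P)@R.T+t)@K.T; return q[:,:2]/q[:,2:]
def crop(d,name,u0,v0,u1,v1,s):
    c=cv2.resize(d["color"][v0:v1,u0:u1],None,fx=s,fy=s,interpolation=cv2.INTER_CUBIC)
    for u in range((u0+9)//10*10,u1,10):
        cv2.line(c,((u-u0)*s,0),((u-u0)*s,8 if u%50 else 20),(0,255,255),1)
        if u%20==0: cv2.putText(c,str(u),((u-u0)*s,20),0,.4,(0,255,255),1)
    for v in range((v0+9)//10*10,v1,10):
        cv2.line(c,(0,(v-v0)*s),(8,(v-v0)*s),(0,255,255),1)
        if v%20==0: cv2.putText(c,str(v),(10,(v-v0)*s+4),0,.4,(0,255,255),1)
    cv2.imwrite("pics/"+name,c)
def snap(n,tag):
    d=manip.snapshot(n); pickle.dump(d,open(f"pics/{n}{tag}.pkl","wb")); cv2.imwrite(f"pics/{n}{tag}.png",d["color"]); return d
E
python3 - <<'E'
from h import *
d=pickle.load(open("pics/top0.pkl","rb"))
crop(d,"t_a.png",325,125,435,230,7)
crop(d,"t_b.png",130,150,310,285,4)
crop(d,"t_c.png",400,165,510,285,5)
E
```

```text
(no output)
```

View pics/t_a.png

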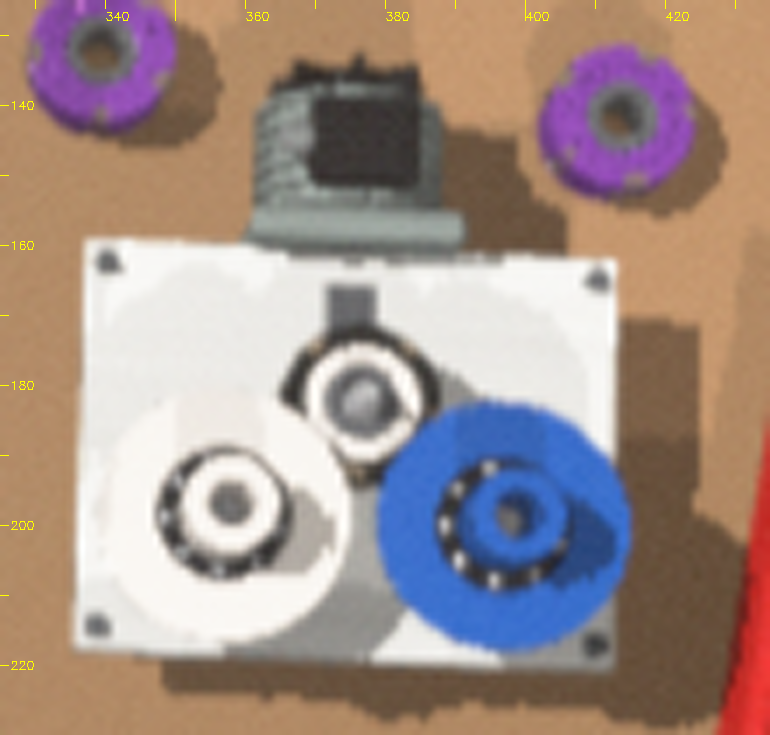

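View pics/t_b.png

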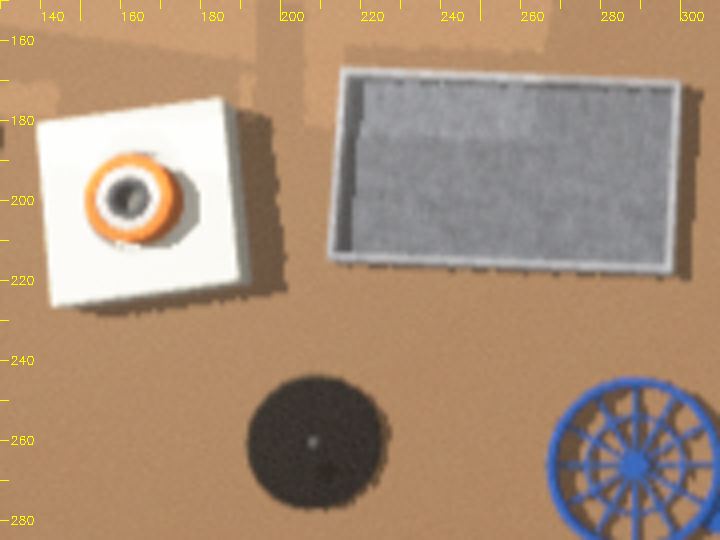

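View pics/t_c.png

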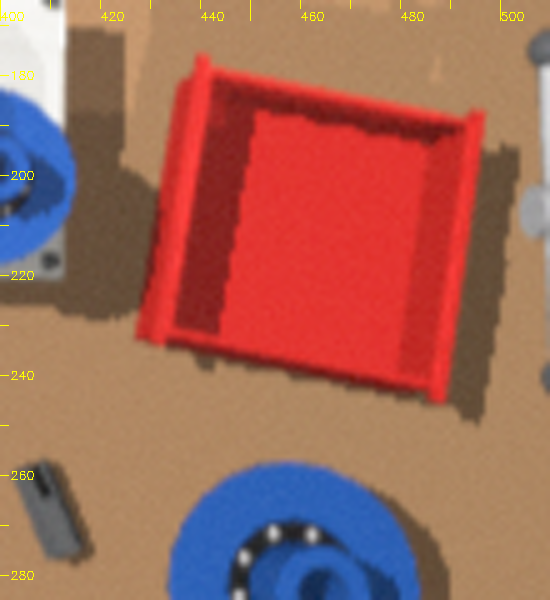

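```bash
cat > fit.py <<'E'
from h import *
from scipy.optimize import least_squares
d=pickle.load(open("pics/top0.pkl","rb"))
def rect(name,px,z,lx,ly):
    P=np.array([p2w(d,p,z)[:2] for p in px]); # order: +x+y, +x-y, -x-y, -x+y
    M=np.array([[lx,ly],[lx,-ly],[-lx,-ly],[-lx,ly]])/2
    def f(q):
        c,s=np.cos(q[2]),np.sin(q[2]); return (M@np.array([[c,s],[-s,c]])+q[:2]-P).ravel()
    r=least_squares(f,[*P.mean(0),0.]); print(name,r.x.round(4),"deg",np.degrees(r.x[2]).round(2),"res mm",(r.fun*1e3).round(1)); return r.x
q=rect("drive",[(337.1,159.3),(413.1,162.1),(412.9,220.4),(335.7,217.9)],.048,.14,.18)
c,s=np.cos(q[2]),np.sin(q[2]);R=np.array([[c,-s],[s,c]])
for n,m in dict(left=(-.028,.045),right=(-.028,-.045),back=(.0117,0)).items(): print(n,(R@m+q[:2]).round(4))
print("white hub",p2w(d,(358,196.9),.108),"flange",p2w(d,(357.9,198.9),.084))
print("blue hub",p2w(d,(398.6,198.6),.108),"flange",p2w(d,(397,200),.084))
print("worn top",p2w(d,(376.5,182.),.078), "tip",p2w(d,(377,181.5),.096))
b=lambda x,y:(130+x/4,150+y/4)
rect("tray",[b(343,68),b(681,82),b(671,271),b(329,260)],.014,.118,.208)
rect("foam",[b(37,122),b(223,97),b(242,282),b(52,306)],.026,.11,.11)
print("new idler top z=.041",p2w(d,b(129,199),.041))
b=lambda x,y:(400+x/5,165+y/5)
rect("bin",[b(203,57),b(484,113),b(442,402),b(140,338)],.045,.13,.13)
print("disc",p2w(d,(130+317/4,150+442/4),.006),"coupling",p2w(d,(410,267),.01))
print("turq",p2w(d,(357,252),.05),"bigblue",p2w(d,(460,283),.05),"wheel",p2w(d,(290,266),.02))
E
python3 fit.py
```

```text
drive [ 0.4862 -0.1435 -0.006 ] deg -0.34 res mm [ 0.2 -0.3  0.5  0.4 -0.5 -0.2 -0.1  0.1]
left [ 0.4585 -0.0984]
right [ 0.4579 -0.1884]
back [ 0.4979 -0.1436]
white hub [ 0.45835407 -0.09773596  0.108     ] flange [ 0.45755941 -0.1002472   0.084     ]
blue hub [ 0.45719599 -0.18664884  0.108     ] flange [ 0.45763147 -0.18824477  0.084     ]
worn top [ 0.49861138 -0.14279886  0.078     ] tip [ 0.49622924 -0.14104163  0.096     ]
tray [ 0.477   0.1383 -0.009 ] deg -0.52 res mm [ 0.1  0.8  0.7 -0.4 -1.  -1.4  0.2  1. ]
foam [0.4496 0.354  0.1671] deg 9.57 res mm [-0.9 -1.2 -1.2  0.2  1.5  1.5  0.5 -0.6]
new idler top z=.041 [0.44863361 0.35386666 0.041     ]
bin [ 0.4439 -0.3527 -0.1908] deg -10.93 res mm [-3.1 -0.9 -4.7  4.4  4.4  4.4  3.4 -7.9]
disc [0.31050853 0.24385297 0.006     ] coupling [ 0.30839552 -0.23482214  0.01      ]
turq [ 0.33972559 -0.10356786  0.05      ] bigblue [ 0.27640118 -0.33860539  0.05      ] wheel [0.30318308 0.05022928 0.02      ]
```

Call:
{"method": "servo_tool", "body": {
  "translation": [
    [0.06,0.07,0.02],
    [0.06,0.075,0.02],
    [0.06,0.075,0.01],
    [0.06,0.075,0],
    [0.06,0.075,0],
    [0.06,0.075,0],
    [0.06,0.075,0],
    [0.06,0.075,0],
    [0.06,0.075,0],
    [0.06,0.075,0]
  ],
  "yaw": [-0.04,-0.04,0,0,0,0,0,0,0,0],
  "grip": [-0.3,-0.3,-0.3,-0.3,-0.3,-0.3,-0.3,-0.3,-0.3,-0.3],
  "newtons": 40
}}

```text
clock: 1.15
eef_pos: [0.4283, -0.1258, 0.2546]
tool_rot: [-3.139, 0.052, -0.001]
ft_force: [0.9, -1.9, 0.0]
width: 0.0554
```

Call:
{"method": "servo_tool", "body": {
  "translation": [
    [0.03,0.027,-0.03],
    [0.03,0.027,-0.03],
    [0,0,0]
  ],
  "yaw": [0.0087,0,0],
  "grip": [-0.3,-0.3,-0.3]
}}

```text
clock: 1.45
eef_pos: [0.4624, -0.0923, 0.2233]
tool_rot: [-3.139, -0.005, -0.003]
ft_force: [-0.4, 0.1, 0.2]
width: 0.0553
```

```bash
python3 - <<'E'
from h import *
d=snap("wrist",1); s=manip.read_state(); print(s["eef_pos"],s["tool_rot"],s["width"])
c,_=-cam(d)[1].T@cam(d)[2],0; print("cam",c)
for n,P in dict(wh=(.4585,-.0984,.108),bh=(.4579,-.1884,.108),worn=(.4979,-.1436,.078)).items(): print(n,w2p(d,P))
E
```

```text
[ 0.4618031  -0.09302792  0.2241641 ] [-3.13927862 -0.00476052 -0.00338177] 0.05560251944162876
cam [ 0.54481008 -0.0911289   0.36638185]
wh [[324.54465141 201.59536898]]
bh [[433.45550921 202.77031183]]
worn [[376.0145849  148.19414543]]
```

View pics/wrist1.png

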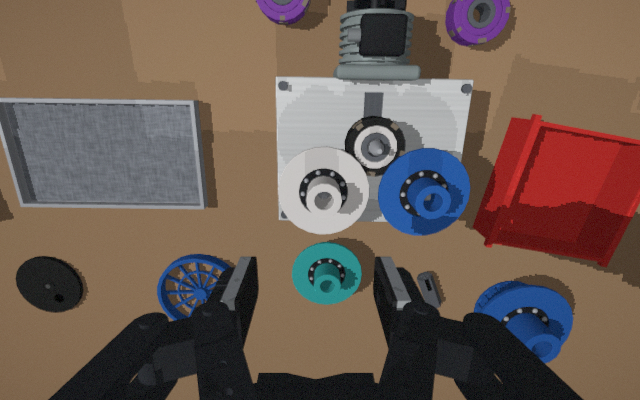

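```bash
python3 - <<'E'
from h import *
d=pickle.load(open("pics/wrist1.pkl","rb"))
crop(d,"w1a.png",270,70,480,240,4)
E
```

```text
(no output)
```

View pics/w1a.png

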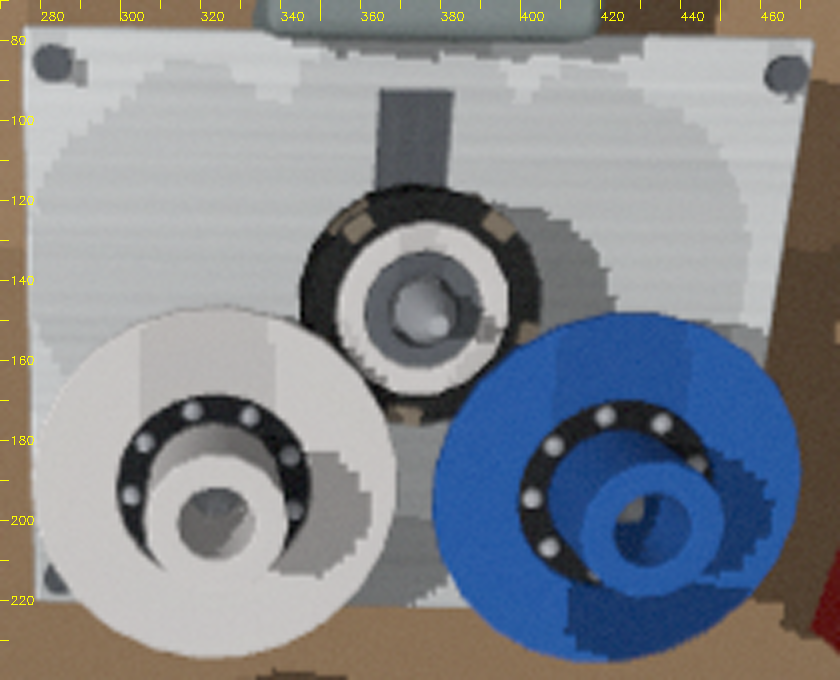

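Call:
{"method": "servo_tool", "body": {
  "translation": [
    [-0.006,-0.01,-0.06],
    [0,0,-0.06],
    [0,0,-0.05],
    [0,0,0]
  ],
  "yaw": [-0.001,0,0,0],
  "grip": [-0.3,-0.3,-0.3,-0.3]
}}

```text
clock: 1.9
eef_pos: [0.4576, -0.1004, 0.1393]
tool_rot: [-3.141, 0.003, -0.008]
ft_force: [-0.5, 0.4, 0.1]
width: 0.0551
```

Call:
{"method": "servo_tool", "body": {
  "translation": [
    [0.003,0.004,-0.04],
    [0,0,-0.04],
    [0,0,-0.02],
    [0,0,0]
  ],
  "yaw": [0,0,0,0],
  "grip": [-0.3,-0.3,-0.3,-0.3]
}}

```text
clock: 2.3
eef_pos: [0.4602, -0.1013, 0.0933]
tool_rot: [3.141, -0.009, 0.015]
ft_force: [-0.5, 0.2, -0.3]
width: 0.0556
```

Call:
{"method": "servo_tool", "body": {
  "translation": [
    [-0.002,0.006,-0.01],
    [0,0,0],
    [0,0,0]
  ],
  "yaw": [0.002,0,0],
  "grip": [-0.3,-0.3,-0.3]
}}

```text
clock: 2.6
eef_pos: [0.4605, -0.0989, 0.0909]
tool_rot: [3.14, 0.001, 0.021]
ft_force: [0.6, 0.5, -0.5]
width: 0.0557
```

```bash
python3 - <<'E'
from h import *
d=snap("wrist",2); s=manip.read_state(); print(s["eef_pos"],s["tool_rot"],s["width"])
E
```

```text
[ 0.46054611 -0.09884047  0.09084142] [3.13981328e+00 1.00631705e-03 2.07339529e-02] 0.055645537786100936
```

View pics/wrist2.png

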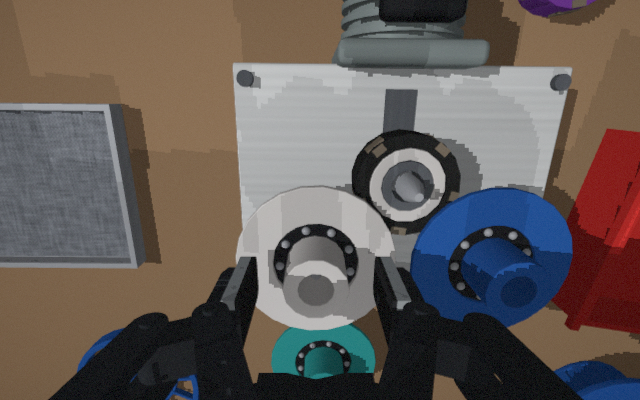

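Call:
{"method": "servo_tool", "body": {
  "translation": [
    [-0.002,0.001,-0.006],
    [0,0,0],
    [0,0,0],
    [0,0,0],
    [0,0,0]
  ],
  "yaw": [0,0,0,0,0],
  "grip": [1,1,1,1,1],
  "newtons": 40
}}

```text
clock: 3.15
eef_pos: [0.4599, -0.0984, 0.0884]
tool_rot: [3.139, 0.001, 0.023]
ft_force: [0.0, -0.1, 0.1]
width: 0.029
```

Call:
{"method": "servo_tool", "body": {
  "translation": [
    [0,0,0.02],
    [0,0,0.05],
    [0,0,0.06],
    [0,0,0.05],
    [0.004,0.08,0.02],
    [0.006,0.09,0],
    [0.006,0.09,0],
    [0.006,0.09,0],
    [0.006,0.09,0]
  ],
  "yaw": [0,0,0,0,0,0,0,0,0],
  "grip": [1,1,1,1,1,1,1,1,1]
}}

```text
clock: 4.05
eef_pos: [0.4759, 0.0588, 0.198]
tool_rot: [-3.085, -0.139, -0.02]
ft_force: [0.1, 0.0, -1.1]
width: 0.0291
```

Call:
{"method": "servo_tool", "body": {
  "translation": [
    [0.0,0.08,-0.01],
    [0.0,0.08,-0.03],
    [0,0.06,-0.05],
    [0,0.02,-0.03],
    [0,0,0]
  ],
  "yaw": [-0.01,-0.01,-0.01,-0.005,0],
  "grip": [1,1,1,1,1]
}}

```text
clock: 4.55
eef_pos: [0.4859, 0.0911, 0.1377]
tool_rot: [-3.007, -0.161, -0.013]
ft_force: [-0.3, -0.8, -1.3]
width: 0.0288
```

```bash
python3 - <<'E'
from h import *
s=manip.read_state(); print({k:np.round(v,3) for k,v in s.items()})
d=snap("scene",1)
E
```

```text
{'clock': np.float64(4.55), 'joints': array([ 0.105,  0.226, -0.286,  1.043,  0.13 ,  3.141]), 'qvel': array([-0.004, -0.009,  0.021,  0.024,  0.001, -0.   ]), 'effort': array([  0.228, -50.248,  32.228,  -1.178,   0.682,  -0.   ]), 'eef_pos': array([0.486, 0.091, 0.138]), 'tool_rot': array([-3.007, -0.161, -0.013]), 'ft_force': array([-0.26 , -0.767, -1.256]), 'wrist_torque': array([-0.176,  0.058, -0.022]), 'width': np.float64(0.029)}
```

View pics/scene1.png

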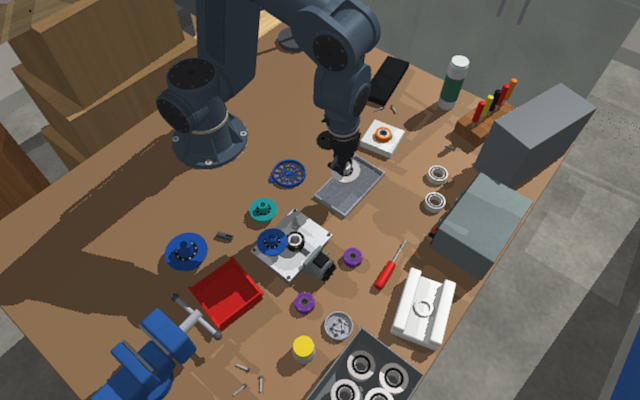

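Joint 6 reached its +π limit and that tilted the tool by about 0.13 rad. I'll turn the other way, since a half turn gives the same grasp and puts j6 mid-range, and see whether the tilt goes away.

Call:
{"method": "servo_tool", "body": {
  "translation": [
    [0,0,0.02],
    [0,0,0.02],
    [0,0,0.02],
    [0,0,0.02],
    [0,0,0],
    [0,0,0],
    [0,0,0],
    [0,0,0],
    [0,0,0],
    [0,0,0]
  ],
  "yaw": [0.045,0.045,0.045,0.045,0.045,0.045,0.045,0.045,0.045,0.045],
  "grip": [1,1,1,1,1,1,1,1,1,1]
}}

```text
clock: 5.6
eef_pos: [0.4885, 0.087, 0.1917]
tool_rot: [-2.152, -2.146, 0.106]
ft_force: [0.1, -0.8, -1.1]
width: 0.0293
```

```bash
cat >> h.py <<'E'
def st():
    from scipy.spatial.transform import Rotation as Ro
    s=manip.read_state(); R=Ro.from_rotvec(s["tool_rot"]).as_matrix()
    print("t",round(float(s["clock"]),2),"tcp",s["eef_pos"].round(4),"jawdeg",np.degrees(np.arctan2(R[1,1],R[0,1])).round(1),"axis",R[:,2].round(3),"w",round(float(s["width"]),4),"j",s["joints"].round(3),"F",s["ft_force"].round(1))
    return s
E
python3 -c "from h import *;st()"
```

```text
t 5.6 tcp [0.4885 0.087  0.1917] jawdeg -0.1 axis [-0.12   0.022 -0.993] w 0.0293 j [ 0.152  0.294 -0.048  1.345  0.04   1.723] F [ 0.1 -0.8 -1.1]
```

Call:
{"method": "servo_tool", "body": {
  "translation": [
    [0,0,0],
    [0,0,0],
    [0,0,0],
    [0,0,0],
    [0,0,0],
    [0,0,0],
    [0,0,0],
    [0,0,0],
    [0,0,0],
    [0,0,0]
  ],
  "yaw": [0.0477,0.0477,0.0477,0.0477,0.0477,0.0477,0.0477,0.0477,0.0477,0.0477],
  "grip": [1,1,1,1,1,1,1,1,1,1]
}}

```text
clock: 6.6
eef_pos: [0.4919, 0.0843, 0.2036]
tool_rot: [-0.115, -3.115, 0.174]
ft_force: [0.3, -0.4, -0.9]
width: 0.0288
```

Call:
{"method": "servo_tool", "body": {
  "translation": [
    [0,0,0],
    [0,0,0],
    [0,0,0],
    [0,0,0],
    [0,0,0],
    [0,0,0],
    [0,0,0],
    [0,0,0],
    [0,0,0],
    [0,0,0]
  ],
  "yaw": [0.0477,0.0477,0.0477,0.0477,0.0477,0.0477,0.0477,0.0477,0.0477,0.0477],
  "grip": [1,1,1,1,1,1,1,1,1,1]
}}

```text
clock: 7.6
eef_pos: [0.4933, 0.0819, 0.2163]
tool_rot: [-2.005, 2.319, -0.145]
ft_force: [0.6, -0.4, -2.0]
width: 0.0289
```

Call:
{"method": "servo_tool", "body": {
  "translation": [
    [0,0,0],
    [0,0,0],
    [0,0,0],
    [0,0,0],
    [0,0,0],
    [0,0,0],
    [0,0,0],
    [0,0,0],
    [0,0,0],
    [0,0,0]
  ],
  "yaw": [0.0477,0.0477,0.0477,0.0477,0.0477,0.0477,0.0477,0.0477,0.0477,0.0477],
  "grip": [1,1,1,1,1,1,1,1,1,1]
}}

```text
clock: 8.6
eef_pos: [0.4933, 0.0781, 0.2297]
tool_rot: [-2.996, 0.324, -0.041]
ft_force: [0.1, 1.1, -1.9]
width: 0.029
```

```bash
python3 -c "from h import *;st()"
```

```text
t 8.6 tcp [0.4933 0.0781 0.2297] jawdeg -102.3 axis [ 0.041  0.123 -0.992] w 0.029 j [ 0.084  0.155 -0.132  1.233  0.12  -2.839] F [ 0.1  1.1 -1.9]
```

Call:
{"method": "servo_tool", "body": {
  "translation": [
    [0,0,0],
    [0,0,0],
    [0,0,0],
    [0,0,0]
  ],
  "yaw": [0.0477,0.0477,0.0477,0.0477],
  "grip": [1,1,1,1]
}}

```text
clock: 9.0
eef_pos: [0.4792, 0.149, 0.2343]
tool_rot: [-3.048, -0.399, -0.01]
ft_force: [0.0, 0.5, -0.8]
width: 0.0288
```

```bash
python3 -c "from h import *;st()"
```

```text
t 9.0 tcp [0.4792 0.149  0.2343] jawdeg -75.0 axis [-0.002  0.068 -0.998] w 0.0288 j [ 0.261  0.185 -0.077  1.293  0.066 -3.14 ] F [ 0.   0.5 -0.8]
```

Call:
{"method": "servo_tool", "body": {
  "translation": [
    [0,0,0],
    [0,0,0]
  ],
  "yaw": [0.0477,0.03],
  "grip": [1,1]
}}

```text
clock: 9.2
eef_pos: [0.456, 0.2094, 0.2366]
tool_rot: [-3.055, -0.653, -0.021]
ft_force: [-0.0, 0.6, -1.2]
width: 0.0292
```

```bash
python3 -c "from h import *;st()"
```

```text
t 9.2 tcp [0.456  0.2094 0.2366] jawdeg -65.9 axis [ 0.01  0.02 -1.  ] w 0.0292 j [ 0.422  0.184 -0.071  1.299  0.014 -3.141] F [-0.   0.6 -1.2]
```

Call:
{"method": "servo_tool", "body": {
  "translation": [
    [0,0,0],
    [0.006,-0.006,-0.02],
    [0.006,-0.006,-0.02],
    [0.006,-0.006,-0.02],
    [0.006,-0.006,-0.02],
    [0.006,-0.006,-0.02],
    [0.006,-0.006,-0.02],
    [0,0,-0.02],
    [0,0,0],
    [0,0,0]
  ],
  "yaw": [0.012,-0.0477,-0.0477,-0.0477,-0.0477,-0.0477,-0.0477,-0.0477,-0.0477,-0.0477],
  "grip": [1,1,1,1,1,1,1,1,1,1]
}}

```text
clock: 10.2
eef_pos: [0.472, 0.1976, 0.1735]
tool_rot: [2.821, -1.374, 0.043]
ft_force: [0.6, 0.1, -3.0]
width: 0.0288
```

```bash
python3 -c "from h import *;st()"
```

```text
t 10.2 tcp [0.472  0.1976 0.1735] jawdeg -141.9 axis [ 0.023 -0.015 -1.   ] w 0.0288 j [ 0.41   0.231 -0.175  1.15  -0.023 -1.825] F [ 0.6  0.1 -3. ]
```

Call:
{"method": "servo_tool", "body": {
  "translation": [
    [0.002,-0.002,-0.02],
    [0.002,-0.002,-0.02],
    [0.002,-0.002,-0.02],
    [0.002,-0.002,-0.02],
    [0.002,-0.002,-0.02],
    [0,-0.002,-0.02],
    [0,-0.002,-0.02],
    [0,-0.002,-0.02],
    [0,-0.002,-0.02],
    [0,-0.002,0]
  ],
  "yaw": [-0.0477,-0.0477,-0.0477,-0.0477,-0.0477,-0.0477,-0.0477,-0.0477,-0.0477,-0.0477],
  "grip": [1,1,1,1,1,1,1,1,1,1]
}}

```text
clock: 11.2
eef_pos: [0.4826, 0.1799, 0.089]
tool_rot: [1.123, -2.916, 0.04]
ft_force: [0.7, -0.4, -2.0]
width: 0.0288
```

```bash
python3 -c "from h import *;st()"
```

```text
t 11.2 tcp [0.4826 0.1799 0.089 ] jawdeg 132.1 axis [-0.006 -0.03  -1.   ] w 0.0288 j [ 0.372  0.323 -0.278  0.986 -0.025 -0.363] F [ 0.7 -0.4 -2. ]
```

Call:
{"method": "servo_tool", "body": {
  "translation": [
    [-0.003,0.006,-0.02],
    [-0.003,0.006,-0.02],
    [-0.003,0.004,-0.02],
    [0,0,-0.01],
    [0,0,0]
  ],
  "yaw": [-0.0477,-0.0477,-0.0477,-0.0477,-0.0477],
  "grip": [1,1,1,1,1]
}}

```text
clock: 11.7
eef_pos: [0.4814, 0.1845, 0.0566]
tool_rot: [-0.023, -3.121, 0.029]
ft_force: [0.5, 0.1, -1.7]
width: 0.0289
```

```bash
python3 -c "
from h import *;st()
snap('wrist',3);snap('top',3)"
```

```text
t 11.7 tcp [0.4814 0.1845 0.0566] jawdeg 89.2 axis [-0.021 -0.019 -1.   ] w 0.0289 j [ 0.372  0.362 -0.314  0.921 -0.01   0.387] F [ 0.5  0.1 -1.7]
```

View pics/wrist3.png

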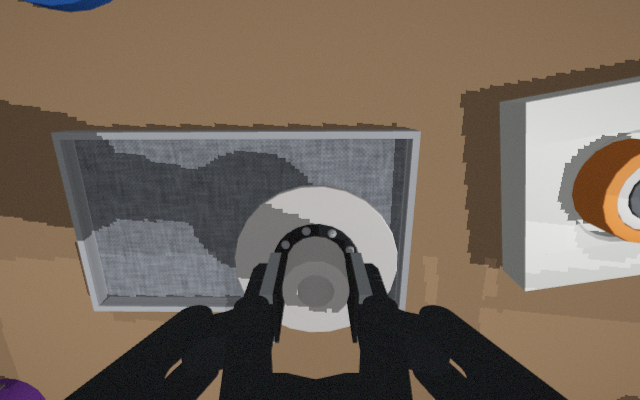

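Call:
{"method": "servo_tool", "body": {
  "translation": [
    [-0.006,0.004,-0.02],
    [0,0,-0.014],
    [0,0,0]
  ],
  "yaw": [0,0,0],
  "grip": [1,1,1]
}}

```text
clock: 12.1
eef_pos: [0.4795, 0.1859, 0.0398]
tool_rot: [-0.005, -3.123, 0.028]
ft_force: [-0.7, -0.4, -1.3]
width: 0.0292
```

Call:
{"method": "servo_tool", "body": {
  "translation": [
    [0,0,-0.004],
    [0,0,-0.002],
    [0,0,0],
    [0,0,0],
    [0,0,0],
    [0,0,0]
  ],
  "yaw": [0,0,0,0,0,0],
  "grip": [1,1,-0.3,-0.3,-0.3,-0.3]
}}

```text
clock: 12.7
eef_pos: [0.4799, 0.1862, 0.037]
tool_rot: [0.001, -3.124, 0.027]
ft_force: [-0.5, -0.1, 0.5]
width: 0.0553
```

Call:
{"method": "servo_tool", "body": {
  "translation": [
    [0,0,0.05],
    [0,0,0.09],
    [0,0,0.09],
    [-0.003,-0.06,0.08],
    [-0.006,-0.09,0],
    [-0.006,-0.09,0],
    [-0.006,-0.09,0],
    [-0.006,-0.09,0],
    [-0.006,-0.09,0],
    [-0.006,-0.09,0]
  ],
  "yaw": [0,0,0,0,0,0,0,0,0,0],
  "grip": [-0.3,-0.3,-0.3,-0.3,-0.3,-0.3,-0.3,-0.3,-0.3,-0.3]
}}

```text
clock: 13.7
eef_pos: [0.4592, -0.119, 0.1996]
tool_rot: [0.018, -3.131, 0.029]
ft_force: [0.7, 0.3, 0.1]
width: 0.0552
```

```bash
python3 -c "
from h import *;st()"
```

```text
t 13.7 tcp [ 0.4592 -0.119   0.1996] jawdeg 90.7 axis [-0.01  -0.019 -1.   ] w 0.0552 j [-0.24   0.169 -0.185  1.221 -0.02  -0.252] F [0.7 0.3 0.1]
```

Call:
{"method": "servo_tool", "body": {
  "translation": [
    [0,-0.07,-0.02],
    [0,-0.06,-0.04],
    [0,-0.01,-0.05],
    [0,0,-0.03],
    [0,0,0]
  ],
  "yaw": [0,0,0,0,0],
  "grip": [-0.3,-0.3,-0.3,-0.3,-0.3]
}}

```text
clock: 14.2
eef_pos: [0.4584, -0.1988, 0.1292]
tool_rot: [0.004, -3.136, 0.034]
ft_force: [0.6, -0.2, 1.2]
width: 0.0555
```

```bash
python3 -c "
from h import *;st()"
```

```text
t 14.2 tcp [ 0.4584 -0.1988  0.1292] jawdeg 90.2 axis [-0.005 -0.021 -1.   ] w 0.0555 j [-0.396  0.25  -0.269  1.048 -0.022 -0.399] F [ 0.6 -0.2  1.2]
```

Call:
{"method": "servo_tool", "body": {
  "translation": [
    [0,0.02,0],
    [0,0,-0.03],
    [0,0,-0.03],
    [0,0,-0.01],
    [0,0,0]
  ],
  "yaw": [0,0,0,0,0],
  "grip": [-0.3,-0.3,-0.3,-0.3,-0.3]
}}

```text
clock: 14.7
eef_pos: [0.4607, -0.1856, 0.0978]
tool_rot: [0.008, -3.141, 0.035]
ft_force: [-0.6, 0.7, -0.3]
width: 0.0555
```

```bash
python3 -c "
from h import *;st();snap('wrist',4)"
```

```text
t 14.7 tcp [ 0.4607 -0.1856  0.0978] jawdeg 90.3 axis [-0.    -0.023 -1.   ] w 0.0555 j [-0.37   0.269 -0.332  0.961 -0.021 -0.375] F [-0.6  0.7 -0.3]
```

View pics/wrist4.png

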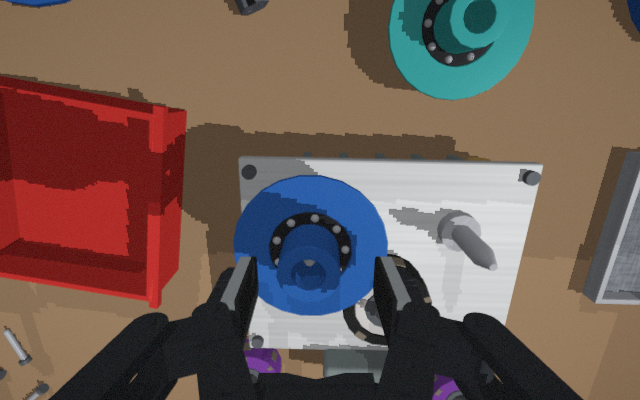

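Call:
{"method": "servo_tool", "body": {
  "translation": [
    [-0.004,-0.005,-0.018],
    [0,0,0]
  ],
  "yaw": [0,0],
  "grip": [-0.3,-0.3]
}}

```text
clock: 14.95
eef_pos: [0.4597, -0.1882, 0.0901]
tool_rot: [-0.009, 3.139, -0.037]
ft_force: [-0.1, -0.1, -0.5]
width: 0.0556
```

```bash
python3 -c "
from h import *;st();snap('wrist',5)"
```

```text
t 14.95 tcp [ 0.4597 -0.1882  0.0901] jawdeg 90.3 axis [ 0.003 -0.024 -1.   ] w 0.0556 j [-0.376  0.275 -0.347  0.938 -0.021 -0.382] F [-0.1 -0.1 -0.5]
```

View pics/wrist5.png

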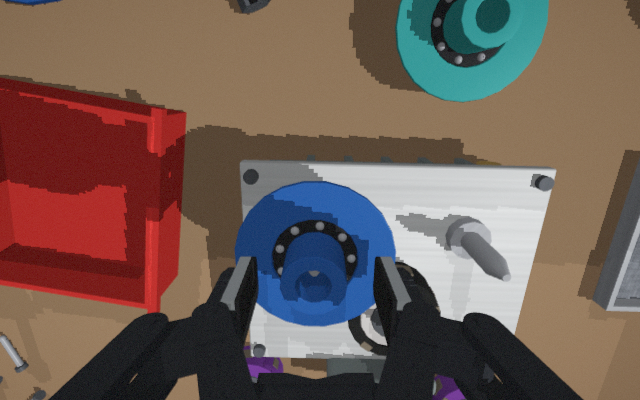

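Call:
{"method": "servo_tool", "body": {
  "translation": [
    [0,0,0],
    [0,0,0],
    [0,0,0],
    [0,0,0],
    [0,0,0]
  ],
  "yaw": [0,0,0,0,0],
  "grip": [1,1,1,1,1]
}}

```text
clock: 15.5
eef_pos: [0.4605, -0.1886, 0.0913]
tool_rot: [-0.008, 3.137, -0.037]
ft_force: [0.8, 0.8, -0.2]
width: 0.0283
```

```bash
python3 -c "
from h import *;st()"
```

```text
t 15.5 tcp [ 0.4605 -0.1886  0.0913] jawdeg 90.3 axis [ 0.004 -0.024 -1.   ] w 0.0283 j [-0.376  0.273 -0.345  0.939 -0.021 -0.381] F [ 0.8  0.8 -0.2]
```

Call:
{"method": "servo_tool", "body": {
  "translation": [
    [0,0,0.02],
    [0,0,0.05],
    [0,0,0.06],
    [0,0,0.05],
    [0.004,0.08,0.02],
    [0.006,0.09,0],
    [0.006,0.09,0],
    [0.006,0.09,0],
    [0.006,0.09,0],
    [0.006,0.09,0]
  ],
  "yaw": [0,0,0,0,0,0,0,0,0,0],
  "grip": [1,1,1,1,1,1,1,1,1,1]
}}

```text
clock: 16.5
eef_pos: [0.4765, 0.0802, 0.2016]
tool_rot: [0.01, 3.133, -0.039]
ft_force: [1.0, 0.2, -1.9]
width: 0.0282
```

```bash
python3 -c "
from h import *;st()"
```

```text
t 16.5 tcp [0.4765 0.0802 0.2016] jawdeg 89.6 axis [ 0.009 -0.025 -1.   ] w 0.0282 j [ 0.183  0.176 -0.172  1.219 -0.026  0.19 ] F [ 1.   0.2 -1.9]
```

Call:
{"method": "servo_tool", "body": {
  "translation": [
    [0,0,-0.04],
    [0,0,-0.08],
    [0,0,-0.08],
    [0,0,-0.06],
    [0,0,0]
  ],
  "yaw": [0,0,0,0,0],
  "grip": [1,1,1,1,1]
}}

```text
clock: 17.0
eef_pos: [0.4779, 0.0883, 0.0724]
tool_rot: [-0.008, 3.125, -0.035]
ft_force: [-0.9, -0.0, -0.8]
width: 0.0281
```

```bash
python3 -c "
from h import *;st();snap('top',5)"
```

```text
t 17.0 tcp [0.4779 0.0883 0.0724] jawdeg 90.3 axis [ 0.016 -0.022 -1.   ] w 0.0281 j [ 0.198  0.276 -0.399  0.884 -0.025  0.193] F [-0.9 -0.  -0.8]
```

View pics/top5.png

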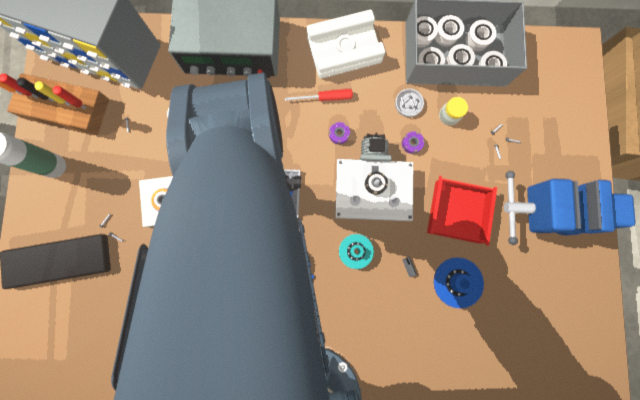

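Both rollers are off the drive: the bare front axles show at about (356,201) and (396,203). Lowering the blue roller now.

Call:
{"method": "servo_tool", "body": {
  "translation": [
    [-0.002,-0.002,-0.03],
    [0,0,-0.026],
    [0,0,-0.006],
    [0,0,0]
  ],
  "yaw": [0,0,0,0],
  "grip": [1,1,1,1]
}}

```text
clock: 17.45
eef_pos: [0.483, 0.0879, 0.0502]
tool_rot: [-0.006, 3.114, -0.032]
ft_force: [0.5, 0.3, -1.1]
width: 0.0281
```

```bash
python3 -c "
from h import *;st();snap('wrist',6)"
```

```text
t 17.45 tcp [0.483  0.0879 0.0502] jawdeg 90.2 axis [ 0.028 -0.02  -0.999] w 0.0281 j [ 0.196  0.3   -0.432  0.815 -0.025  0.192] F [ 0.5  0.3 -1.1]
```

View pics/wrist6.png

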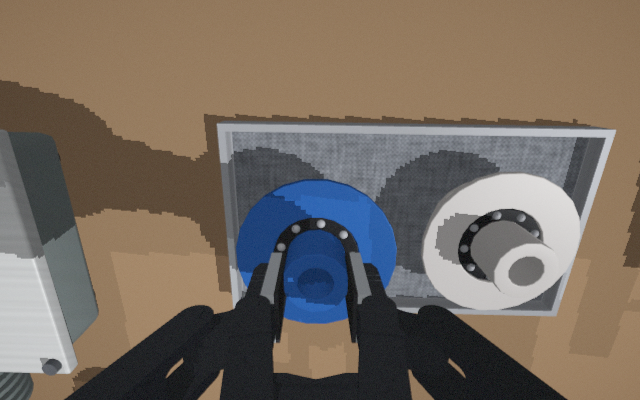

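Call:
{"method": "servo_tool", "body": {
  "translation": [
    [-0.006,0,-0.01],
    [-0.002,0,-0.008],
    [0,0,0]
  ],
  "yaw": [0,0,0],
  "grip": [1,1,1]
}}

```text
clock: 17.8
eef_pos: [0.4805, 0.0882, 0.0434]
tool_rot: [-0.005, 3.109, -0.03]
ft_force: [-0.2, -0.3, -2.0]
width: 0.0279
```

```bash
python3 -c "
from h import *;st()"
```

```text
t 17.8 tcp [0.4805 0.0882 0.0434] jawdeg 90.2 axis [ 0.032 -0.019 -0.999] w 0.0279 j [ 0.197  0.302 -0.452  0.789 -0.025  0.194] F [-0.2 -0.3 -2. ]
```

Call:
{"method": "servo_tool", "body": {
  "translation": [
    [0,0,-0.006],
    [0,0,-0.003],
    [0,0,0],
    [0,0,0],
    [0,0,0],
    [0,0,0],
    [0,0,0]
  ],
  "yaw": [0,0,0,0,0,0,0],
  "grip": [1,1,1,-0.3,-0.3,-0.3,-0.3]
}}

```text
clock: 18.5
eef_pos: [0.4817, 0.0883, 0.0394]
tool_rot: [-0.005, 3.107, -0.03]
ft_force: [0.1, -0.3, 0.9]
width: 0.0555
```

```bash
python3 -c "
from h import *;st()"
```

```text
t 18.5 tcp [0.4817 0.0883 0.0394] jawdeg 90.2 axis [ 0.035 -0.019 -0.999] w 0.0555 j [ 0.197  0.307 -0.457  0.777 -0.026  0.194] F [ 0.1 -0.3  0.9]
```

Call:
{"method": "servo_tool", "body": {
  "translation": [
    [0,0,0.04],
    [0,0,0.09],
    [0,0,0.09],
    [0,-0.04,0.08],
    [0.003,-0.09,0.03],
    [0.003,-0.09,0],
    [0.003,-0.09,0],
    [0.003,-0.08,0],
    [0,-0.05,0],
    [0,0,0]
  ],
  "yaw": [0,0,0,0,0,0,0,0,0,0],
  "grip": [-0.3,-0.3,-0.3,-0.3,-1,-1,-1,-1,-1,-1]
}}

```text
clock: 19.5
eef_pos: [0.4859, -0.1397, 0.2118]
tool_rot: [-0.013, 3.105, -0.035]
ft_force: [0.1, -0.1, -0.2]
width: 0.0855
```

```bash
python3 -c "
from h import *;st()
d=snap('wrist',7);t=snap('top',7)
for P in [(.4979,-.1436,.078),(.4585,-.0984,.096),(.4579,-.1884,.096),(.4979,-.1436,.096),(.476,.188,.056),(.48,.088,.056)]: print(P,w2p(d,P),w2p(t,P))
"
```

```text
t 19.5 tcp [ 0.4859 -0.1397  0.2118] jawdeg 90.4 axis [ 0.037 -0.022 -0.999] w 0.0855 j [-0.273  0.181 -0.139  1.209 -0.011 -0.281] F [ 0.1 -0.1 -0.2]
(0.4979, -0.1436, 0.078) [[312.7406099  197.65834861]] [[376.8493698  182.31730192]]
(0.4585, -0.0984, 0.096) [[369.75082038 159.24858857]] [[357.68588215 197.66363945]]
(0.4579, -0.1884, 0.096) [[255.73440828 156.99630288]] [[398.2176911  199.10519338]]
(0.4979, -0.1436, 0.096) [[312.09534425 205.02773389]] [[378.1493476  180.79783761]]
(0.476, 0.188, 0.056) [[680.54123294 172.21255261]] [[232.46918403 189.20991935]]
(0.48, 0.088, 0.056) [[567.10170318 174.92119797]] [[275.68324755 188.76512273]]
```

View pics/wrist7.png

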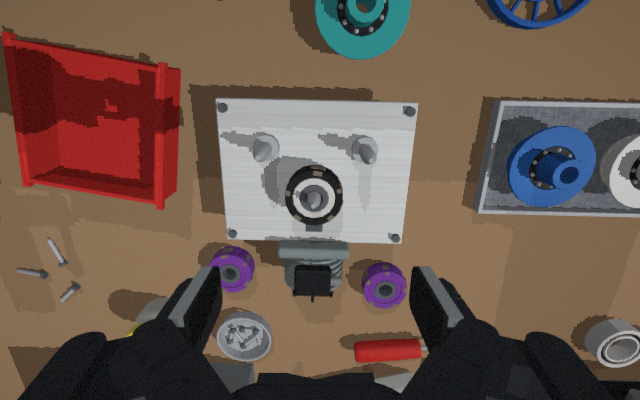

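Call:
{"method": "servo_tool", "body": {
  "translation": [
    [0.02,-0.006,-0.06],
    [0,0,-0.07],
    [0,0,-0.05],
    [0,0,-0.02],
    [0,0,0]
  ],
  "yaw": [-0.003,0,0,0,0],
  "grip": [-1,-1,-1,-1,-1]
}}

```text
clock: 20.1
eef_pos: [0.4968, -0.1345, 0.1099]
tool_rot: [-0.009, 3.103, -0.032]
ft_force: [-0.3, 0.4, 0.2]
width: 0.0855
```

```bash
python3 -c "
from h import *;st()
d=snap('wrist',8)
for P in [(.4979,-.1436,.078),(.4979,-.1436,.096)]: print(P,w2p(d,P))
crop(d,'w8.png',220,100,440,320,3)
"
```

```text
t 20.1 tcp [ 0.4968 -0.1345  0.1099] jawdeg 90.3 axis [ 0.039 -0.02  -0.999] w 0.0855 j [-0.259  0.263 -0.308  0.958 -0.01  -0.265] F [-0.3  0.4  0.2]
(0.4979, -0.1436, 0.078) [[298.62660779 239.49945516]]
(0.4979, -0.1436, 0.096) [[296.32441937 255.12368987]]
```

View pics/w8.png

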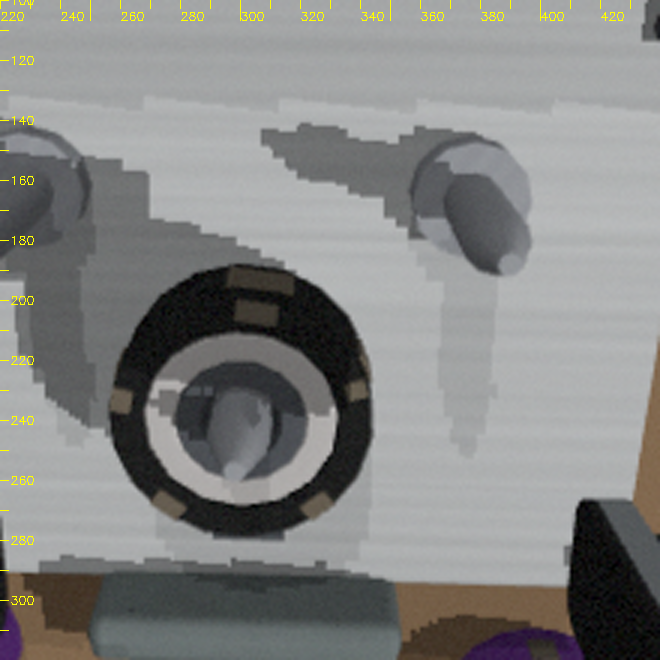

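Call:
{"method": "servo_tool", "body": {
  "translation": [
    [0.002,-0.016,-0.01],
    [0,0,-0.04],
    [0,0,-0.03],
    [0,0,0]
  ],
  "yaw": [-0.002,0,0,0],
  "grip": [-1,-1,-1,-1]
}}

```text
clock: 20.55
eef_pos: [0.5023, -0.1441, 0.0744]
tool_rot: [-0.0, 3.093, -0.036]
ft_force: [0.6, -0.9, 1.0]
width: 0.0854
```

```bash
python3 -c "
from h import *;st()
"
```

```text
t 20.55 tcp [ 0.5023 -0.1441  0.0744] jawdeg 90.0 axis [ 0.048 -0.023 -0.999] w 0.0854 j [-0.274  0.302 -0.356  0.86  -0.009 -0.274] F [ 0.6 -0.9  1. ]
```

Call:
{"method": "servo_tool", "body": {
  "translation": [
    [-0.01,0.002,-0.025],
    [-0.004,0,-0.015],
    [0,0,0]
  ],
  "yaw": [0,0,0],
  "grip": [-1,-1,-1]
}}

```text
clock: 20.85
eef_pos: [0.4976, -0.1446, 0.0571]
tool_rot: [0.001, 3.088, -0.039]
ft_force: [-0.5, 0.4, 0.8]
width: 0.0854
```

```bash
python3 -c "
from h import *;st();snap('wrist',9)
"
```

```text
t 20.85 tcp [ 0.4976 -0.1446  0.0571] jawdeg 89.9 axis [ 0.053 -0.025 -0.998] w 0.0854 j [-0.277  0.31  -0.397  0.806 -0.009 -0.277] F [-0.5  0.4  0.8]
```

View pics/wrist9.png

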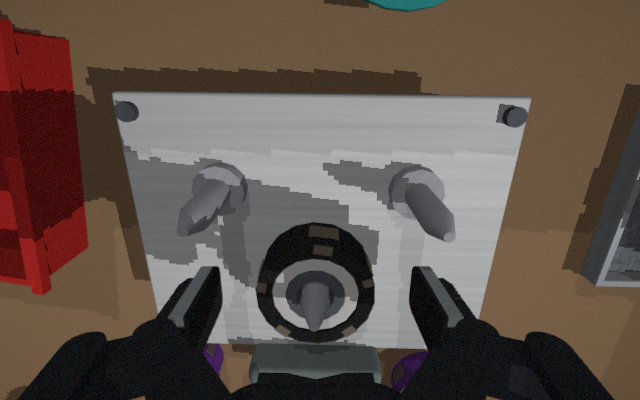

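Call:
{"method": "servo_tool", "body": {
  "translation": [
    [0,0.002,-0.005],
    [0,0,0],
    [0,0,0],
    [0,0,0],
    [0,0,0],
    [0,0,0]
  ],
  "yaw": [0,0,0,0,0,0],
  "grip": [-1,1,1,1,1,1]
}}

```text
clock: 21.5
eef_pos: [0.5, -0.1441, 0.0577]
tool_rot: [0.001, 3.083, -0.04]
ft_force: [0.2, 0.5, -1.0]
width: 0.0504
```

```bash
python3 -c "
from h import *;st();snap('wrist',10)
"
```

```text
t 21.5 tcp [ 0.5    -0.1441  0.0577] jawdeg 89.9 axis [ 0.058 -0.026 -0.998] w 0.0504 j [-0.275  0.31  -0.396  0.802 -0.009 -0.275] F [ 0.2  0.5 -1. ]
```

View pics/wrist10.png

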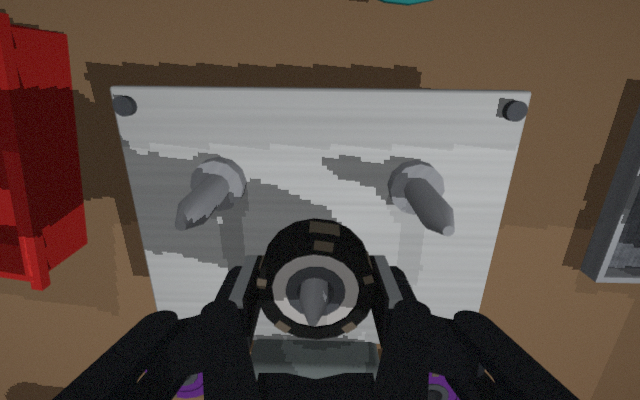

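Call:
{"method": "servo_tool", "body": {
  "translation": [
    [0,0,0.02],
    [0,0,0.05],
    [0,0,0.06],
    [0,0,0.06],
    [-0.02,-0.07,0],
    [-0.024,-0.08,0],
    [-0.024,-0.08,0],
    [-0.024,-0.08,0],
    [-0.01,-0.06,0],
    [0,0,0]
  ],
  "yaw": [0,0,0,0,0,0,0,0,0,0],
  "grip": [1,1,1,1,1,1,1,1,1,1]
}}

```text
clock: 22.55
eef_pos: [0.447, -0.3348, 0.1635]
tool_rot: [-0.007, 3.079, -0.046]
ft_force: [0.8, -0.2, -1.2]
width: 0.05
```

```bash
python3 -c "
from h import *;st();snap('wrist',11);snap('top',11)
"
```

```text
t 22.55 tcp [ 0.447  -0.3348  0.1635] jawdeg 90.2 axis [ 0.062 -0.029 -0.998] w 0.05 j [-0.651  0.276 -0.141  1.086  0.014 -0.655] F [ 0.8 -0.2 -1.2]
```

View pics/wrist11.png

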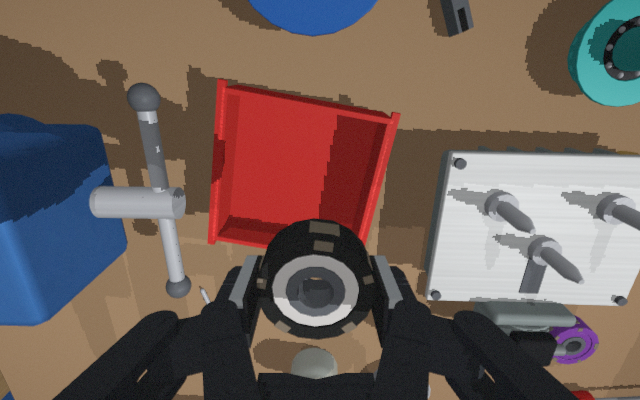

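View pics/top11.png

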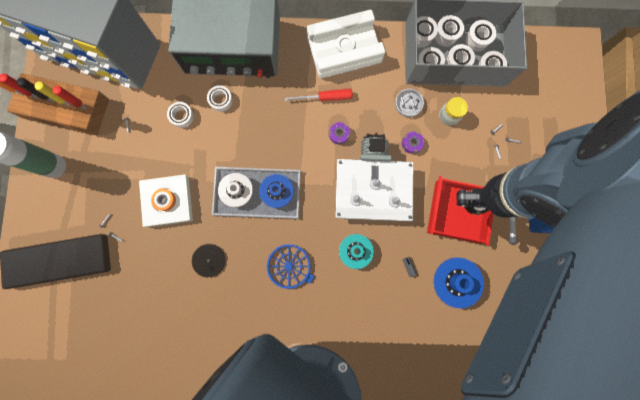

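Call:
{"method": "servo_tool", "body": {
  "translation": [
    [-0.008,-0.03,-0.03],
    [-0.004,0,-0.07],
    [-0.004,0,-0.07],
    [0,0,-0.05],
    [0,0,0]
  ],
  "yaw": [0,0,0,0,0],
  "grip": [1,1,1,1,1]
}}

```text
clock: 23.15
eef_pos: [0.4412, -0.342, 0.0531]
tool_rot: [-0.018, 3.076, -0.044]
ft_force: [-0.2, 0.7, -1.2]
width: 0.0503
```

```bash
python3 -c "
from h import *;st();snap('wrist',12)
"
```

```text
t 23.15 tcp [ 0.4412 -0.342   0.0531] jawdeg 90.6 axis [ 0.065 -0.028 -0.997] w 0.0503 j [-0.669  0.367 -0.319  0.816  0.018 -0.681] F [-0.2  0.7 -1.2]
```

View pics/wrist12.png

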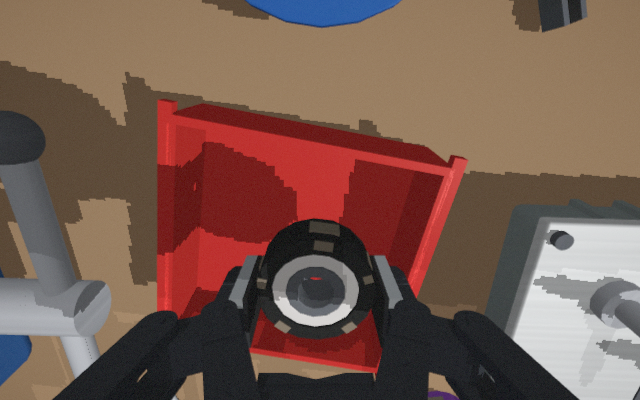

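Call:
{"method": "servo_tool", "body": {
  "translation": [
    [-0.016,-0.026,0],
    [0,0,-0.02],
    [0,0,-0.015],
    [0,0,0]
  ],
  "yaw": [0,0,0,0],
  "grip": [1,1,1,1]
}}

```text
clock: 23.6
eef_pos: [0.4365, -0.3571, 0.0413]
tool_rot: [-0.022, 3.069, -0.052]
ft_force: [-0.1, -0.1, -1.0]
width: 0.0501
```

```bash
python3 -c "
from h import *;st();snap('wrist',13)
"
```

```text
t 23.6 tcp [ 0.4365 -0.3571  0.0413] jawdeg 90.8 axis [ 0.072 -0.033 -0.997] w 0.0501 j [-0.697  0.383 -0.331  0.78   0.021 -0.711] F [-0.1 -0.1 -1. ]
```

View pics/wrist13.png

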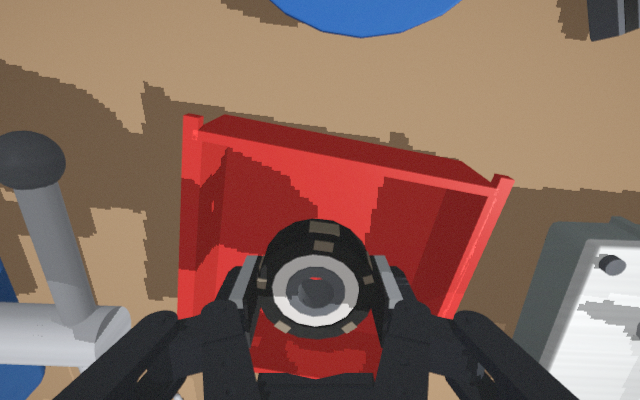

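Call:
{"method": "servo_tool", "body": {
  "translation": [
    [0,0,-0.02],
    [0,0,0],
    [0,0,0],
    [0,0,0],
    [0,0,0]
  ],
  "yaw": [0,0,0,0,0],
  "grip": [1,-0.45,-0.45,-0.45,-0.45]
}}

```text
clock: 24.15
eef_pos: [0.4373, -0.3573, 0.0317]
tool_rot: [-0.023, 3.068, -0.053]
ft_force: [0.2, -0.2, -0.9]
width: 0.0617
```

```bash
python3 -c "
from h import *;st();snap('wrist',14)
"
```

```text
t 24.15 tcp [ 0.4373 -0.3573  0.0317] jawdeg 90.8 axis [ 0.073 -0.034 -0.997] w 0.0617 j [-0.696  0.394 -0.343  0.755  0.021 -0.71 ] F [ 0.2 -0.2 -0.9]
```

View pics/wrist14.png

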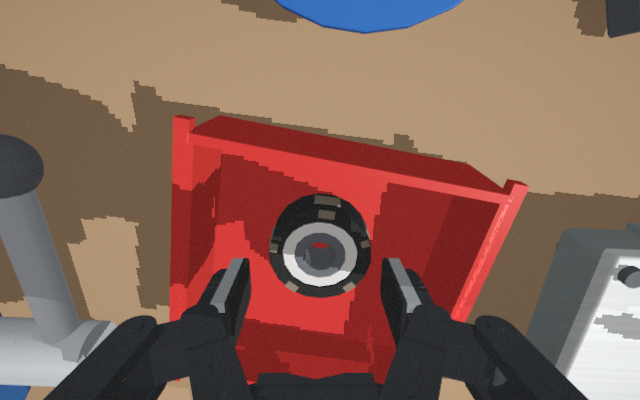

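The worn idler is lying flat in the red bin at about (320,245) in the wrist view. Next: up and across to the foam nest.

Call:
{"method": "servo_tool", "body": {
  "translation": [
    [0,0,0.04],
    [0,0,0.09],
    [0,0,0.09],
    [0,0.04,0.09],
    [0,0.09,0.02],
    [0,0.09,0],
    [0,0.09,0],
    [0,0.09,0],
    [0,0.09,0],
    [0,0.09,0]
  ],
  "yaw": [0,0,0,0,0,0,0,0,0,0],
  "grip": [-0.45,-0.45,-0.45,-0.45,-0.7,-0.7,-0.7,-0.7,-0.7,-0.7]
}}

```text
clock: 25.2
eef_pos: [0.4361, -0.0623, 0.205]
tool_rot: [-0.008, 3.061, -0.056]
ft_force: [1.0, -0.5, -1.1]
width: 0.0728
```

Call:
{"method": "servo_tool", "body": {
  "translation": [
    [0,0.09,0],
    [0,0.09,0],
    [0,0.09,0],
    [0,0.09,0],
    [0,0.09,0],
    [0,0.09,0],
    [0,0.09,0],
    [0,0.06,0],
    [0,0.04,0],
    [0,0,0]
  ],
  "yaw": [0,0,0,0,0,0,0,0,0,0],
  "grip": [-0.7,-0.7,-0.7,-0.7,-0.7,-0.7,-0.7,-0.7,-0.7,-0.7]
}}

```text
clock: 26.2
eef_pos: [0.4327, 0.3243, 0.2081]
tool_rot: [-0.017, 3.052, -0.05]
ft_force: [0.8, -0.8, -0.3]
width: 0.0728
```

```bash
python3 -c "
from h import *;st();snap('top',15);d=snap('wrist',15)
for P in [(.4486,.3539,.041),(.4496,.354,.026)]: print(P,w2p(d,P))
"
```

```text
t 26.2 tcp [0.4327 0.3243 0.2081] jawdeg 90.6 axis [ 0.089 -0.032 -0.995] w 0.0728 j [ 0.689  0.237 -0.08   1.206 -0.082  0.676] F [ 0.8 -0.8 -0.3]
(0.4486, 0.3539, 0.041) [[351.39458858 182.05982752]]
(0.4496, 0.354, 0.026) [[350.45759279 177.87662541]]
```

View pics/wrist15.png

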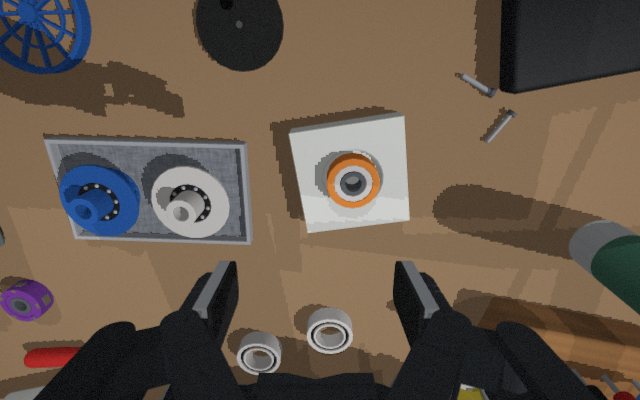

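Call:
{"method": "servo_tool", "body": {
  "translation": [
    [0.024,0.05,-0.03],
    [0,0.01,-0.07],
    [0,0,-0.08],
    [0,0,-0.06],
    [0,0,-0.02],
    [0,0,0]
  ],
  "yaw": [0,0,0,0,0,0],
  "grip": [-0.7,-0.7,-0.7,-0.7,-0.7,-0.7]
}}

```text
clock: 26.9
eef_pos: [0.4466, 0.3456, 0.0778]
tool_rot: [-0.004, 3.048, -0.049]
ft_force: [-0.1, 0.6, 0.2]
width: 0.0724
```

```bash
python3 -c "
from h import *;st();d=snap('wrist',16)
for P in [(.4486,.3545,.041)]: print(P,w2p(d,P))
"
```

```text
t 26.9 tcp [0.4466 0.3456 0.0778] jawdeg 90.0 axis [ 0.093 -0.032 -0.995] w 0.0724 j [ 0.705  0.364 -0.251  0.906 -0.085  0.7  ] F [-0.1  0.6  0.2]
(0.4486, 0.3545, 0.041) [[330.09081897 234.51106516]]
```

View pics/wrist16.png

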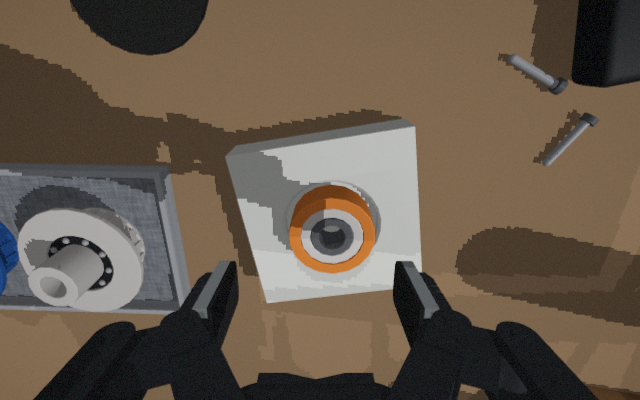

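Call:
{"method": "servo_tool", "body": {
  "translation": [
    [0.002,0.018,-0.02],
    [0,0,-0.04],
    [-0.002,0,-0.03],
    [0,0,0]
  ],
  "yaw": [0,0,0,0],
  "grip": [-0.7,-0.7,-0.7,-0.7]
}}

```text
clock: 27.35
eef_pos: [0.4512, 0.3588, 0.038]
tool_rot: [-0.0, 3.039, -0.037]
ft_force: [0.3, -0.4, 0.2]
width: 0.0725
```

```bash
python3 -c "
from h import *;st();d=snap('wrist',17)
for P in [(.4486,.3555,.041)]: print(P,w2p(d,P))
"
```

```text
t 27.35 tcp [0.4512 0.3588 0.038 ] jawdeg 89.9 axis [ 0.102 -0.024 -0.994] w 0.0725 j [ 0.717  0.414 -0.29   0.805 -0.085  0.714] F [ 0.3 -0.4  0.2]
(0.4486, 0.3555, 0.041) [[305.55761924 267.01449978]]
```

View pics/wrist17.png

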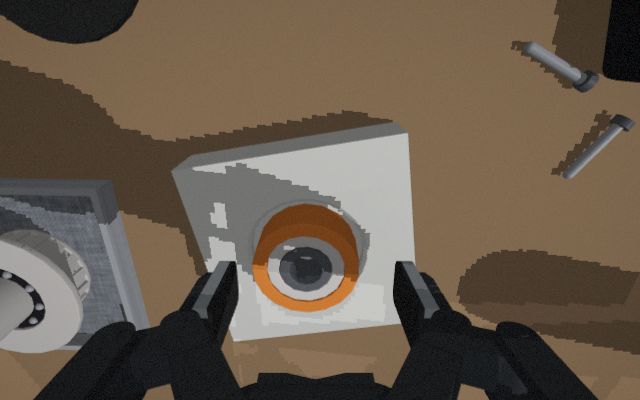

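Call:
{"method": "servo_tool", "body": {
  "translation": [
    [-0.006,-0.007,-0.018],
    [-0.002,0,-0.004],
    [0,0,0]
  ],
  "yaw": [0,0,0],
  "grip": [-0.7,-0.7,-0.7]
}}

```text
clock: 27.7
eef_pos: [0.4489, 0.357, 0.0298]
tool_rot: [-0.0, 3.035, -0.031]
ft_force: [-0.7, -0.2, -0.2]
width: 0.0723
```

```bash
python3 -c "
from h import *;st();d=snap('wrist',18)
for P in [(.4486,.3555,.041)]: print(P,w2p(d,P))
"
```

```text
t 27.7 tcp [0.4489 0.357  0.0298] jawdeg 89.9 axis [ 0.106 -0.02  -0.994] w 0.0723 j [ 0.718  0.416 -0.314  0.774 -0.085  0.715] F [-0.7 -0.2 -0.2]
(0.4486, 0.3555, 0.041) [[308.64497613 281.82635227]]
```

View pics/wrist18.png

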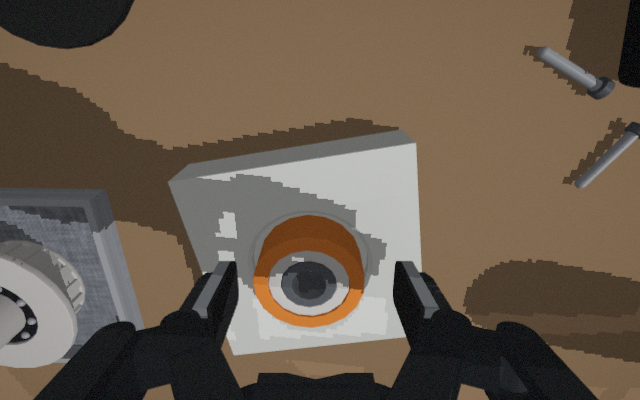

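Call:
{"method": "servo_tool", "body": {
  "translation": [
    [-0.002,-0.003,-0.006],
    [0,0,0],
    [0,0,0],
    [0,0,0],
    [0,0,0],
    [0,0,0]
  ],
  "yaw": [0,0,0,0,0,0],
  "grip": [-0.7,1,1,1,1,1]
}}

```text
clock: 28.35
eef_pos: [0.4484, 0.3558, 0.0283]
tool_rot: [0.0, 3.033, -0.029]
ft_force: [0.4, -0.2, -0.6]
width: 0.05
```

```bash
python3 -c "
from h import *;st();d=snap('wrist',19)
for P in [(.4486,.3555,.041)]: print(P,w2p(d,P))
"
```

```text
t 28.35 tcp [0.4484 0.3558 0.0283] jawdeg 89.9 axis [ 0.108 -0.019 -0.994] w 0.05 j [ 0.716  0.415 -0.321  0.766 -0.085  0.714] F [ 0.4 -0.2 -0.6]
(0.4486, 0.3555, 0.041) [[311.21361182 284.98009609]]
```

View pics/wrist19.png

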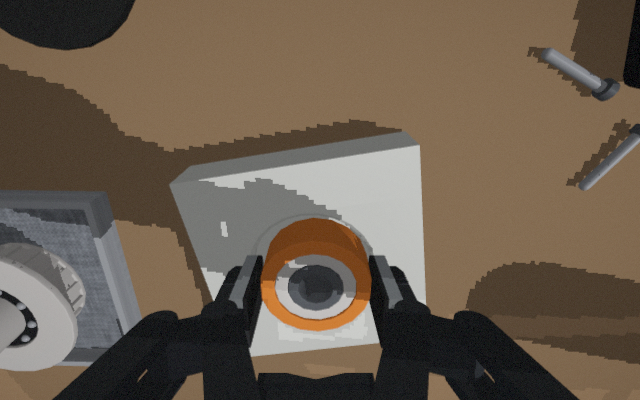

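Call:
{"method": "servo_tool", "body": {
  "translation": [
    [0,0,0.02],
    [0,0,0.07],
    [0,0,0.09],
    [0,0,0.09],
    [0.01,-0.06,0.06],
    [0.01,-0.09,0],
    [0.01,-0.09,0],
    [0.01,-0.09,0],
    [0.01,-0.09,0],
    [0.01,-0.09,0]
  ],
  "yaw": [0,0,0,0,0,0,0,0,0,0],
  "grip": [1,1,1,1,1,1,1,1,1,1]
}}

```text
clock: 29.4
eef_pos: [0.4772, 0.0965, 0.206]
tool_rot: [-0.014, 3.027, -0.027]
ft_force: [0.9, -1.0, -1.3]
width: 0.0504
```

Call:
{"method": "servo_tool", "body": {
  "translation": [
    [0.01,-0.09,0],
    [0.01,-0.09,0],
    [0.01,-0.09,0],
    [0.01,-0.08,0],
    [0.008,-0.06,0],
    [0,-0.03,0],
    [0,0,0]
  ],
  "yaw": [0,0,0,0,0,0,0],
  "grip": [1,1,1,1,1,1,1]
}}

```text
clock: 30.1
eef_pos: [0.5001, -0.1385, 0.2122]
tool_rot: [-0.004, 3.02, -0.03]
ft_force: [-0.4, 0.6, -1.0]
width: 0.0499
```

```bash
python3 -c "
from h import *;st();d=snap('wrist',20)
for P in [(.4985,-.1427,.096)]: print(P,w2p(d,P))
"
```

```text
t 30.1 tcp [ 0.5001 -0.1385  0.2122] jawdeg 90.1 axis [ 0.121 -0.02  -0.992] w 0.0499 j [-0.278  0.144 -0.192  1.112  0.014 -0.28 ] F [-0.4  0.6 -1. ]
(0.4985, -0.1427, 0.096) [[311.3764233  178.14766797]]
```

View pics/wrist20.png

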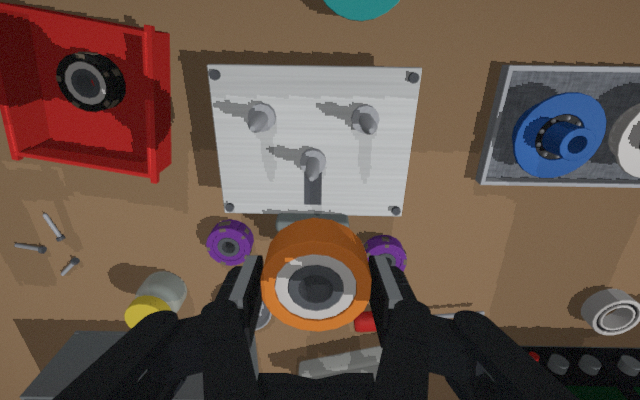

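Call:
{"method": "servo_tool", "body": {
  "translation": [
    [-0.006,-0.008,-0.05],
    [-0.002,0,-0.06],
    [0,0,-0.03],
    [0,0,0]
  ],
  "yaw": [0,0,0,0],
  "grip": [1,1,1,1]
}}

```text
clock: 30.55
eef_pos: [0.4962, -0.1385, 0.1426]
tool_rot: [-0.008, 3.017, -0.03]
ft_force: [0.6, 0.1, -1.3]
width: 0.05
```

```bash
python3 -c "
from h import *;st();d=snap('wrist',21)
for P in [(.4985,-.1427,.096),(.4985,-.1427,.056)]: print(P,w2p(d,P))
"
```

```text
t 30.55 tcp [ 0.4962 -0.1385  0.1426] jawdeg 90.2 axis [ 0.124 -0.019 -0.992] w 0.05 j [-0.282  0.18  -0.335  0.93   0.016 -0.286] F [ 0.6  0.1 -1.3]
(0.4985, -0.1427, 0.096) [[307.96098113 224.63834553]]
(0.4985, -0.1427, 0.056) [[310.15865508 197.48504775]]
```

View pics/wrist21.png

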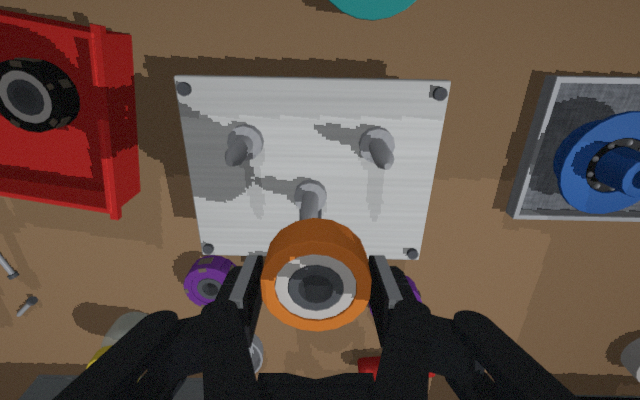

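```bash
python3 -c "
from h import *
d=pickle.load(open('pics/wrist21.pkl','rb'));crop(d,'w21.png',250,170,390,340,5)
print(p2w(d,(316,287),.1553)); 
d=pickle.load(open('pics/wrist19.pkl','rb'));crop(d,'w19.png',250,200,390,340,5);print(p2w(d,(315.5,286),.041))
"
```

```text
[ 0.4973774  -0.13664257  0.1553    ]
[0.44915037 0.35745138 0.041     ]
```

View pics/w21.png

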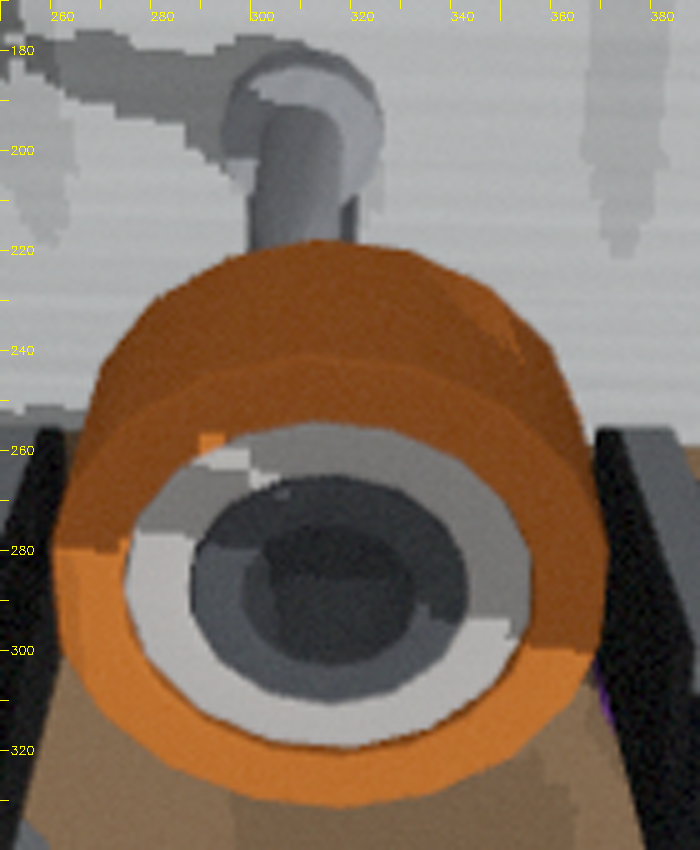

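Call:
{"method": "servo_tool", "body": {
  "translation": [
    [0.002,-0.012,-0.02],
    [0,0,-0.03],
    [0,0,0]
  ],
  "yaw": [0,0,0],
  "grip": [1,1,1]
}}

```text
clock: 30.9
eef_pos: [0.4999, -0.1443, 0.1205]
tool_rot: [-0.013, 3.011, -0.032]
ft_force: [-0.2, 0.3, -0.9]
width: 0.05
```

```bash
python3 -c "
from h import *;s=st();d=snap('wrist',22)
crop(d,'w22.png',250,170,390,340,5)
z=s['eef_pos'][2]
print(w2p(d,(.4987,-.1426,.096)),w2p(d,(.4987,-.1426,.056)))
"
```

```text
t 30.9 tcp [ 0.4999 -0.1443  0.1205] jawdeg 90.4 axis [ 0.13  -0.02  -0.991] w 0.05 j [-0.292  0.203 -0.369  0.868  0.018 -0.299] F [-0.2  0.3 -0.9]
[[317.01040912 238.89681091]] [[318.03581163 206.41437044]]
```

View pics/w22.png

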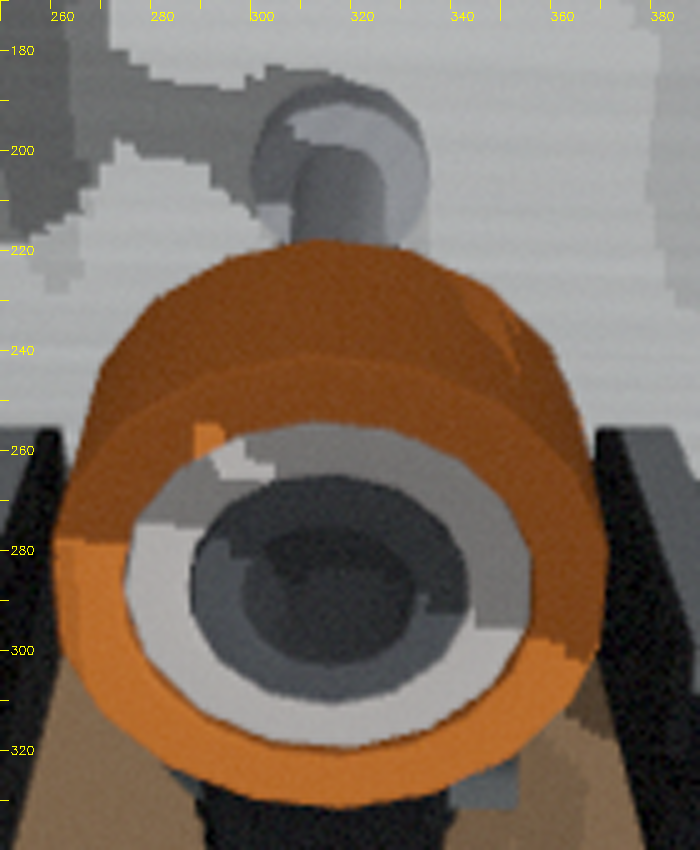

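Call:
{"method": "servo_tool", "body": {
  "translation": [
    [-0.007,0,-0.01],
    [0,0,0]
  ],
  "yaw": [-0.002,0],
  "grip": [1,1]
}}

```text
clock: 31.15
eef_pos: [0.4977, -0.1448, 0.1176]
tool_rot: [-0.002, 3.008, -0.034]
ft_force: [-0.0, 0.1, -0.5]
width: 0.0504
```

```bash
python3 -c "
from h import *;s=st()
"
```

```text
t 31.15 tcp [ 0.4977 -0.1448  0.1176] jawdeg 90.0 axis [ 0.133 -0.022 -0.991] w 0.0504 j [-0.293  0.2   -0.382  0.854  0.017 -0.294] F [-0.   0.1 -0.5]
```

Call:
{"method": "servo_tool", "body": {
  "translation": [
    [-0.003,0,-0.02],
    [-0.003,0,-0.02],
    [0,0,0]
  ],
  "yaw": [0,0,0],
  "grip": [1,1,1]
}}

```text
clock: 31.45
eef_pos: [0.4949, -0.145, 0.0969]
tool_rot: [-0.002, 3.006, -0.035]
ft_force: [-0.3, -0.0, -1.2]
width: 0.0505
```

```bash
python3 -c "
from h import *;s=st();d=snap('wrist',23)
crop(d,'w23.png',250,170,390,340,5)
"
```

```text
t 31.45 tcp [ 0.4949 -0.145   0.0969] jawdeg 90.0 axis [ 0.135 -0.023 -0.991] w 0.0505 j [-0.295  0.215 -0.423  0.796  0.017 -0.296] F [-0.3 -0.  -1.2]
```

View pics/w23.png

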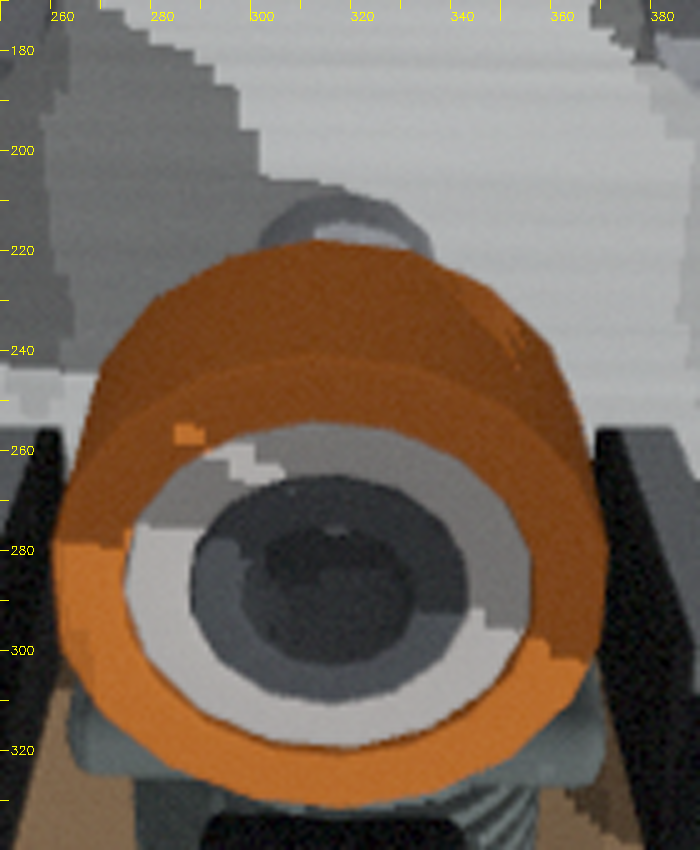

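Call:
{"method": "servo_tool", "body": {
  "translation": [
    [0.005,0.001,-0.01],
    [0,0,0]
  ],
  "yaw": [0,0],
  "grip": [1,1]
}}

```text
clock: 31.7
eef_pos: [0.498, -0.1447, 0.0921]
tool_rot: [-0.002, 3.005, -0.035]
ft_force: [0.2, -0.6, -1.0]
width: 0.05
```

```bash
python3 -c "
from h import *;s=st();d=snap('wrist',24)
crop(d,'w24.png',250,170,390,340,5)
print(w2p(d,(.4987,-.1426,.096)))
"
```

```text
t 31.7 tcp [ 0.498  -0.1447  0.0921] jawdeg 90.0 axis [ 0.136 -0.023 -0.991] w 0.05 j [-0.293  0.224 -0.426  0.784  0.017 -0.293] F [ 0.2 -0.6 -1. ]
[[316.71990714 273.97951098]]
```

View pics/w24.png

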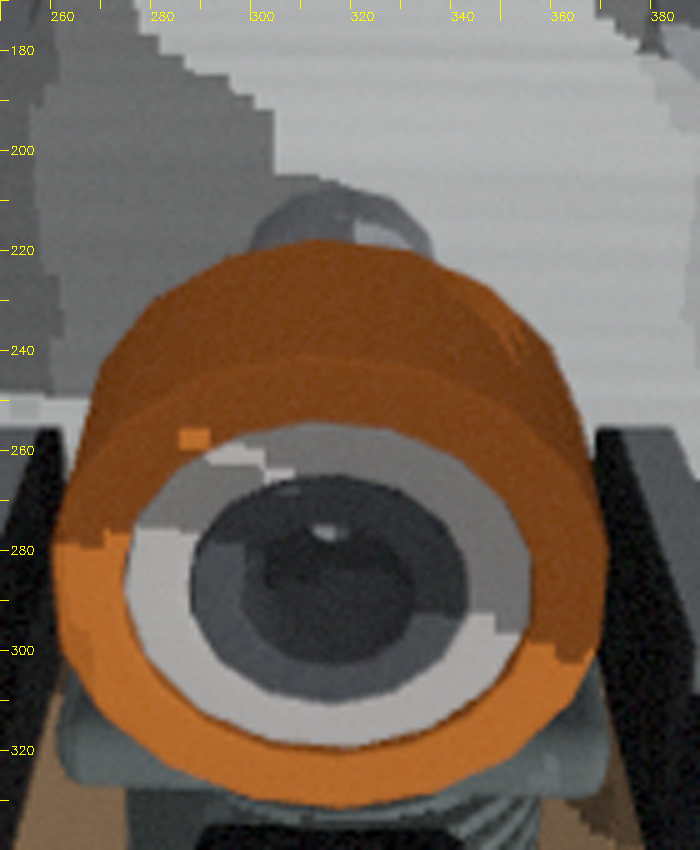

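Call:
{"method": "servo_tool", "body": {
  "translation": [
    [-0.002,0,-0.02],
    [-0.002,0,-0.015],
    [0,0,0]
  ],
  "yaw": [0,0,0],
  "grip": [1,1,1]
}}

```text
clock: 32.05
eef_pos: [0.4961, -0.1447, 0.0737]
tool_rot: [-0.003, 3.005, -0.035]
ft_force: [0.0, -0.0, -0.7]
width: 0.0499
```

```bash
python3 -c "
from h import *;s=st();d=snap('wrist',25)
crop(d,'w25.png',250,170,390,340,5)
print(w2p(d,(.4987,-.1426,.096)))
"
```

```text
t 32.05 tcp [ 0.4961 -0.1447  0.0737] jawdeg 90.0 axis [ 0.136 -0.023 -0.99 ] w 0.0499 j [-0.294  0.241 -0.459  0.734  0.017 -0.294] F [ 0.  -0.  -0.7]
[[315.8634984  304.93067751]]
```

View pics/w25.png

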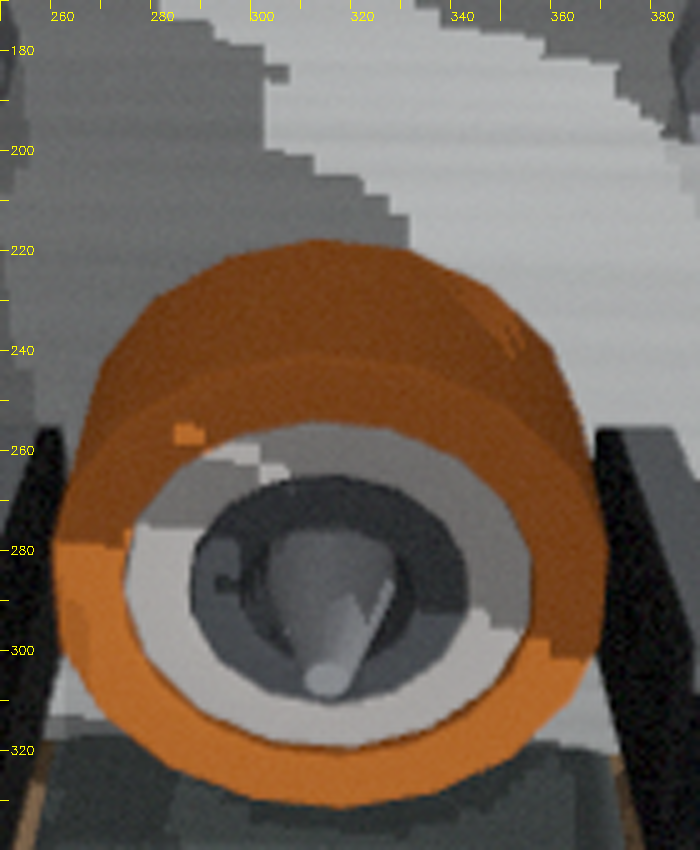

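Call:
{"method": "servo_tool", "body": {
  "translation": [
    [0.003,0,-0.012],
    [0,0,-0.003],
    [0,0,0]
  ],
  "yaw": [0,0,0],
  "grip": [1,1,1]
}}

```text
clock: 32.4
eef_pos: [0.4982, -0.1449, 0.0661]
tool_rot: [-0.002, 3.004, -0.036]
ft_force: [0.6, -0.2, -1.6]
width: 0.0499
```

Now about 1 mm above the seat. Releasing.

Call:
{"method": "servo_tool", "body": {
  "translation": [
    [0,0,-0.002],
    [0,0,0],
    [0,0,0],
    [0,0,0],
    [0,0,0]
  ],
  "yaw": [0,0,0,0,0],
  "grip": [1,-0.6,-0.6,-0.6,-0.6]
}}

```text
clock: 32.9
eef_pos: [0.499, -0.1451, 0.0657]
tool_rot: [-0.002, 3.002, -0.036]
ft_force: [-0.0, -0.8, -0.2]
width: 0.0682
```

```bash
python3 -c "
from h import *;s=st();d=snap('wrist',26)
"
```

```text
t 32.9 tcp [ 0.499  -0.1451  0.0657] jawdeg 90.0 axis [ 0.139 -0.024 -0.99 ] w 0.0682 j [-0.293  0.253 -0.467  0.711  0.017 -0.293] F [-0.  -0.8 -0.2]
```

View pics/wrist26.png

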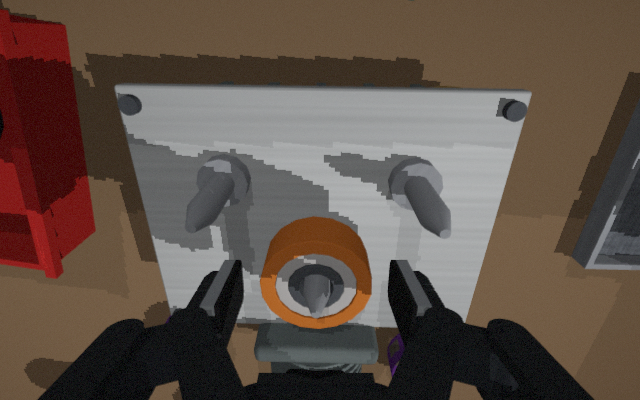

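Call:
{"method": "servo_tool", "body": {
  "translation": [
    [0,0,0.04],
    [0,0,0.08],
    [0,0,0.09],
    [0,0,0.06],
    [0,0,0]
  ],
  "yaw": [0,0,0,0,0],
  "grip": [-0.6,-0.6,-0.6,-0.6,-0.6]
}}

```text
clock: 33.45
eef_pos: [0.4968, -0.1444, 0.2047]
tool_rot: [-0.002, 3.006, -0.035]
ft_force: [0.9, 0.7, -0.0]
width: 0.0685
```

```bash
python3 -c "
from h import *;s=st();d=snap('wrist',27);t=snap('top',27);crop(d,'w27.png',200,50,440,250,3)
crop(t,'t27.png',205,150,435,230,3)
for P in [(.4987,-.1426,.096),(.4987,-.1426,.078),(.459,-.098,.096),(.4585,-.188,.096),(.4987,-.1426,.056),(.459,-.098,.056),(.4585,-.188,.056)]: print(P,w2p(d,P))
"
```

```text
t 33.45 tcp [ 0.4968 -0.1444  0.2047] jawdeg 90.0 axis [ 0.135 -0.023 -0.991] w 0.0685 j [-0.293  0.135 -0.225  1.074  0.017 -0.293] F [ 0.9  0.7 -0. ]
(0.4987, -0.1426, 0.096) [[319.20780085 183.86523129]]
(0.4987, -0.1426, 0.078) [[319.48351033 175.38030434]]
(0.459, -0.098, 0.096) [[380.49800736 134.47627604]]
(0.4585, -0.188, 0.096) [[257.86067165 133.01135418]]
(0.4987, -0.1426, 0.056) [[319.77964347 166.26684158]]
(0.459, -0.098, 0.056) [[373.1812193  122.08594359]]
(0.4585, -0.188, 0.056) [[266.35472921 120.88251374]]
```

View pics/w27.png

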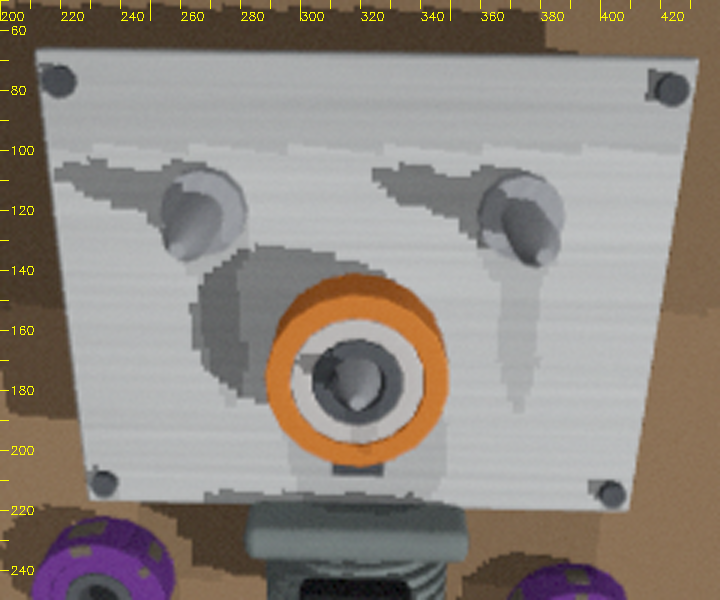

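View pics/t27.png

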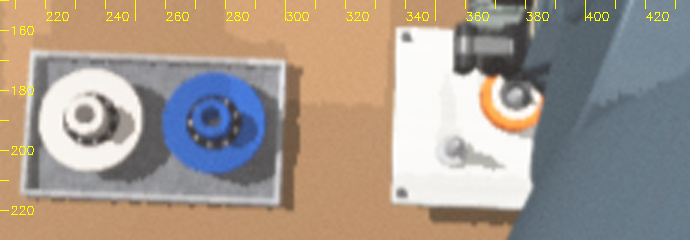

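Call:
{"method": "servo_tool", "body": {
  "translation": [
    [-0.004,0.06,0],
    [-0.005,0.09,0],
    [-0.005,0.09,0],
    [-0.005,0.09,0],
    [-0.005,0.09,0],
    [-0.005,0.09,0],
    [-0.005,0.08,-0.02],
    [0,0.04,-0.04],
    [0,0,-0.06],
    [0,0,0]
  ],
  "yaw": [0,0,0,0,0,0,0,0,0,0],
  "grip": [-0.4,-0.4,-0.4,-0.4,-0.4,-0.4,-0.4,-0.4,-0.4,-0.4]
}}

```text
clock: 34.55
eef_pos: [0.4678, 0.1812, 0.1235]
tool_rot: [0.001, 3.03, -0.039]
ft_force: [-0.1, 0.1, -0.1]
width: 0.0602
```

```bash
python3 -c "
from h import *;s=st();d=snap('wrist',28)
for P in [(.477,.186,.056),(.480,.0895,.056)]: print(P,w2p(d,P))
"
```

```text
t 34.55 tcp [0.4678 0.1812 0.1235] jawdeg 89.9 axis [ 0.111 -0.026 -0.993] w 0.0602 j [ 0.411  0.197 -0.365  0.917 -0.068  0.409] F [-0.1  0.1 -0.1]
(0.477, 0.186, 0.056) [[322.94533243 219.77843174]]
(0.48, 0.0895, 0.056) [[184.60206324 222.09607851]]
```

View pics/wrist28.png

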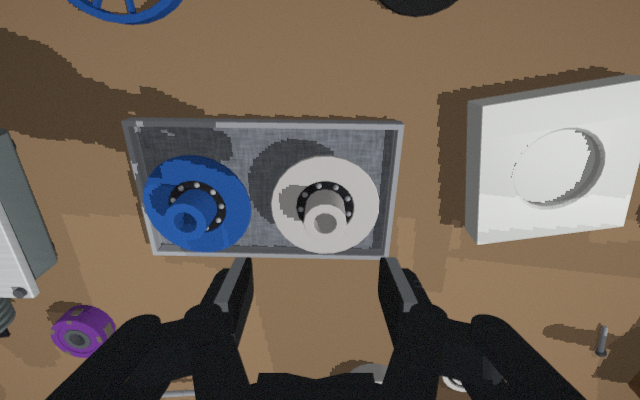

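Call:
{"method": "servo_tool", "body": {
  "translation": [
    [0.016,0.009,-0.04],
    [0,0,-0.06],
    [0,0,-0.04],
    [0,0,0]
  ],
  "yaw": [0,0,0,0],
  "grip": [-0.4,-0.4,-0.4,-0.4]
}}

```text
clock: 35.0
eef_pos: [0.4792, 0.1845, 0.0569]
tool_rot: [0.007, 3.025, -0.037]
ft_force: [-0.3, -1.0, 0.2]
width: 0.0597
```

```bash
python3 -c "
from h import *;s=st();d=snap('wrist',29)
for P in [(.479,.1873,.056),(.480,.0895,.056)]: print(P,w2p(d,P))
"
```

```text
t 35.0 tcp [0.4792 0.1845 0.0569] jawdeg 89.7 axis [ 0.116 -0.024 -0.993] w 0.0597 j [ 0.409  0.28  -0.451  0.743 -0.069  0.41 ] F [-0.3 -1.   0.2]
(0.479, 0.1873, 0.056) [[318.26791452 266.35768817]]
(0.48, 0.0895, 0.056) [[122.80936293 266.07189477]]
```

View pics/wrist29.png

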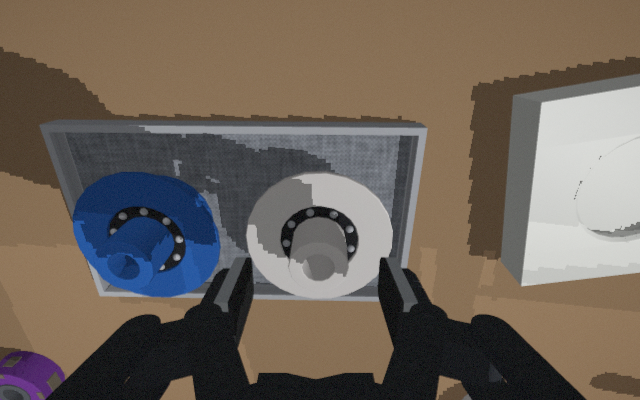

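Call:
{"method": "servo_tool", "body": {
  "translation": [
    [-0.006,0.002,-0.02],
    [-0.003,0,-0.015],
    [0,0,0]
  ],
  "yaw": [0,0,0],
  "grip": [-0.4,-0.4,-0.4]
}}

```text
clock: 35.35
eef_pos: [0.4772, 0.1858, 0.0429]
tool_rot: [0.01, 3.019, -0.033]
ft_force: [-0.6, -1.1, 0.1]
width: 0.0598
```

```bash
python3 -c "
from h import *;s=st();d=snap('wrist',30)
"
```

```text
t 35.35 tcp [0.4772 0.1858 0.0429] jawdeg 89.6 axis [ 0.122 -0.022 -0.992] w 0.0598 j [ 0.413  0.291 -0.48   0.697 -0.069  0.416] F [-0.6 -1.1  0.1]
```

View pics/wrist30.png

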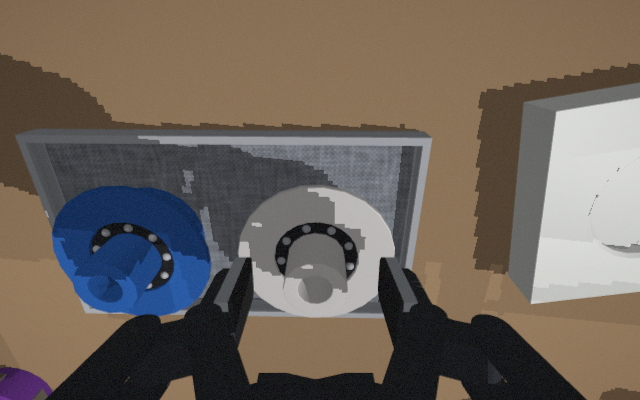

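Call:
{"method": "servo_tool", "body": {
  "translation": [
    [0,-0.001,-0.008],
    [0,0,0],
    [0,0,0],
    [0,0,0],
    [0,0,0],
    [0,0,0]
  ],
  "yaw": [0,0,0,0,0,0],
  "grip": [-0.4,1,1,1,1,1]
}}

```text
clock: 36.0
eef_pos: [0.4782, 0.1857, 0.0405]
tool_rot: [0.01, 3.017, -0.032]
ft_force: [-0.2, 0.7, -1.2]
width: 0.0289
```

```bash
python3 -c "
from h import *;s=st();d=snap('wrist',31)
crop(d,'w31.png',230,170,400,340,4)
"
```

```text
t 36.0 tcp [0.4782 0.1857 0.0405] jawdeg 89.6 axis [ 0.124 -0.021 -0.992] w 0.0289 j [ 0.412  0.294 -0.484  0.687 -0.07   0.415] F [-0.2  0.7 -1.2]
```

View pics/w31.png

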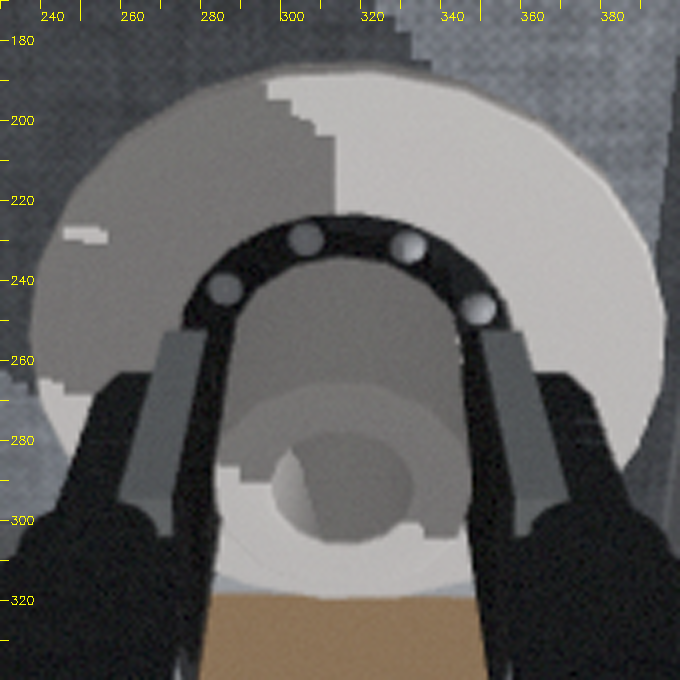

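```bash
python3 -c "
from h import *
d=pickle.load(open('pics/wrist31.pkl','rb'))
print(p2w(d,(315.5,291.75),.056)-np.array([.4782,.1857,0]))
d=pickle.load(open('pics/wrist8.pkl','rb'))
# axle tips in wrist8 (tilt small)
print(p2w(d,(220+510/3,100+263/3),.096))
d=pickle.load(open('pics/wrist27.pkl','rb'))
print(p2w(d,(200+540/3,50+256/3),.096),p2w(d,(200+182/3,50+254/3),.096),p2w(d,(200+357/3,50+405/3),.096))
"
```

```text
[0.00145825 0.00176117 0.056     ]
[ 0.45960098 -0.09733406  0.096     ]
[ 0.45963773 -0.09830719  0.096     ] [ 0.45972191 -0.186016    0.096     ] [ 0.49967415 -0.14275844  0.096     ]
```

Call:
{"method": "servo_tool", "body": {
  "translation": [
    [0,0,0.02],
    [0,0,0.05],
    [0,0,0.09],
    [0,0,0.09],
    [0,-0.06,0.08],
    [-0.004,-0.09,0.02],
    [-0.004,-0.09,0],
    [-0.004,-0.09,0],
    [-0.004,-0.09,0],
    [-0.004,-0.09,0]
  ],
  "yaw": [0,0,0,0,0,0,0,0,0,0],
  "grip": [1,1,1,1,1,1,1,1,1,1]
}}

```text
clock: 37.05
eef_pos: [0.4657, -0.0727, 0.2283]
tool_rot: [-0.007, 3.01, -0.033]
ft_force: [1.4, -0.3, -1.4]
width: 0.0288
```

```bash
python3 -c "
from h import *;s=st()"
```

```text
t 37.05 tcp [ 0.4657 -0.0727  0.2283] jawdeg 90.2 axis [ 0.131 -0.021 -0.991] w 0.0288 j [-1.540e-01  4.700e-02 -2.620e-01  1.128e+00 -1.000e-03 -1.590e-01] F [ 1.4 -0.3 -1.4]
```

Call:
{"method": "servo_tool", "body": {
  "translation": [
    [-0.012,-0.045,-0.03],
    [-0.004,-0.005,-0.06],
    [0,0,-0.05],
    [0,0,0]
  ],
  "yaw": [0,0,0,0],
  "grip": [1,1,1,1]
}}

```text
clock: 37.45
eef_pos: [0.4568, -0.1052, 0.1606]
tool_rot: [0.007, 3.004, -0.038]
ft_force: [-0.7, 0.5, -1.8]
width: 0.0284
```

```bash
python3 -c "
from h import *;s=st();d=snap('wrist',32)"
```

```text
t 37.45 tcp [ 0.4568 -0.1052  0.1606] jawdeg 89.6 axis [ 0.136 -0.025 -0.99 ] w 0.0284 j [-0.231  0.079 -0.409  0.943  0.007 -0.226] F [-0.7  0.5 -1.8]
```

View pics/wrist32.png

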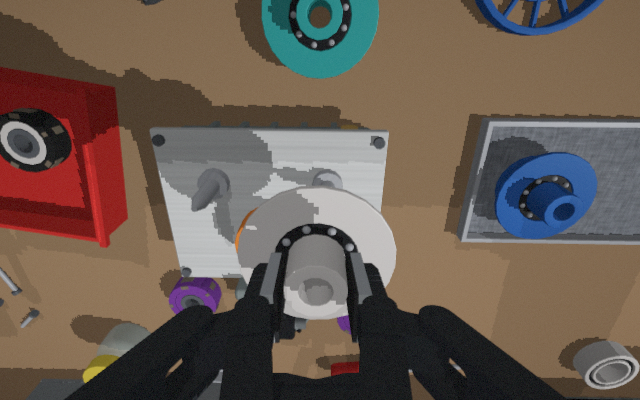

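Call:
{"method": "servo_tool", "body": {
  "translation": [
    [0.002,0.011,-0.02],
    [0,0,-0.01],
    [0,0,0]
  ],
  "yaw": [0.002,0,0],
  "grip": [1,1,1]
}}

```text
clock: 37.8
eef_pos: [0.4609, -0.0988, 0.1496]
tool_rot: [-0.006, 2.998, -0.039]
ft_force: [0.4, 0.5, -1.2]
width: 0.0287
```

```bash
python3 -c "
from h import *;s=st()"
```

```text
t 37.8 tcp [ 0.4609 -0.0988  0.1496] jawdeg 90.1 axis [ 0.143 -0.025 -0.989] w 0.0287 j [-0.215  0.088 -0.431  0.906  0.006 -0.219] F [ 0.4  0.5 -1.2]
```

Call:
{"method": "servo_tool", "body": {
  "translation": [
    [-0.008,-0.002,-0.012],
    [0,0,0]
  ],
  "yaw": [0,0],
  "grip": [1,1]
}}

```text
clock: 38.0
eef_pos: [0.4573, -0.0994, 0.144]
tool_rot: [-0.008, 2.997, -0.039]
ft_force: [-0.1, -0.1, -1.5]
width: 0.0286
```

```bash
python3 -c "
from h import *;s=st();d=snap('wrist',33)"
```

```text
t 38.0 tcp [ 0.4573 -0.0994  0.144 ] jawdeg 90.2 axis [ 0.144 -0.025 -0.989] w 0.0286 j [-0.218  0.086 -0.449  0.889  0.006 -0.223] F [-0.1 -0.1 -1.5]
```

View pics/wrist33.png

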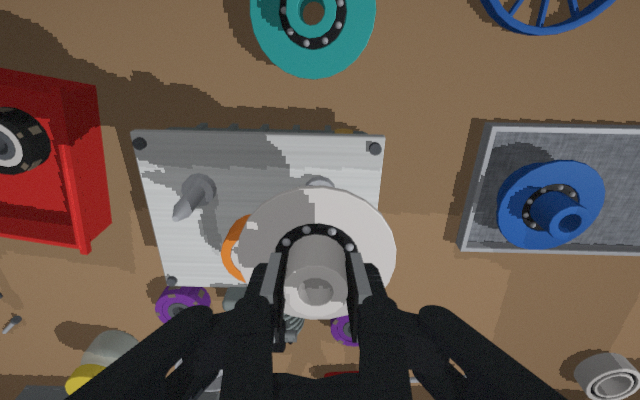

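Call:
{"method": "servo_tool", "body": {
  "translation": [
    [-0.001,0,-0.02],
    [-0.002,0,-0.015],
    [0,0,0]
  ],
  "yaw": [0,0,0],
  "grip": [1,1,1]
}}

```text
clock: 38.35
eef_pos: [0.4565, -0.0996, 0.1259]
tool_rot: [-0.008, 2.995, -0.039]
ft_force: [-0.5, 0.4, -1.6]
width: 0.0289
```

```bash
python3 -c "
from h import *;s=st()"
```

```text
t 38.35 tcp [ 0.4565 -0.0996  0.1259] jawdeg 90.2 axis [ 0.146 -0.026 -0.989] w 0.0289 j [-0.219  0.1   -0.485  0.837  0.007 -0.224] F [-0.5  0.4 -1.6]
```

Call:
{"method": "servo_tool", "body": {
  "translation": [
    [0.002,0,-0.015],
    [-0.001,0,-0.015],
    [0,0,0]
  ],
  "yaw": [0,0,0],
  "grip": [1,1,1]
}}

```text
clock: 38.65
eef_pos: [0.4568, -0.0996, 0.1092]
tool_rot: [-0.008, 2.995, -0.039]
ft_force: [0.1, -0.9, -1.3]
width: 0.0287
```

```bash
python3 -c "
from h import *;s=st();d=snap('wrist',34);crop(d,'w34.png',230,170,400,340,4)"
```

```text
t 38.65 tcp [ 0.4568 -0.0996  0.1092] jawdeg 90.2 axis [ 0.145 -0.026 -0.989] w 0.0287 j [-0.219  0.118 -0.514  0.792  0.006 -0.224] F [ 0.1 -0.9 -1.3]
```

View pics/w34.png

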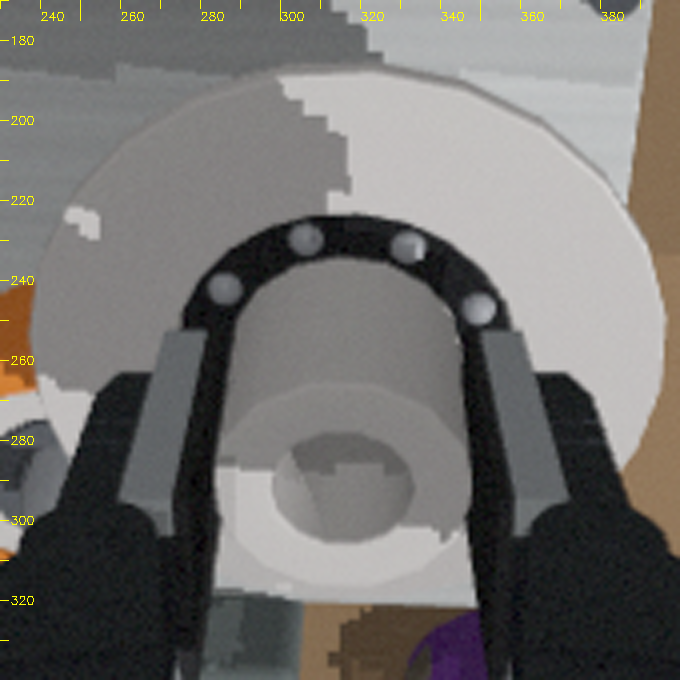

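Call:
{"method": "servo_tool", "body": {
  "translation": [
    [0.003,0,-0.015],
    [0,0,-0.012],
    [0,0,0]
  ],
  "yaw": [0,0,0],
  "grip": [1,1,1]
}}

```text
clock: 39.0
eef_pos: [0.459, -0.0997, 0.0952]
tool_rot: [-0.008, 2.995, -0.039]
ft_force: [0.0, 1.5, -0.9]
width: 0.0288
```

```bash
python3 -c "
from h import *;s=st()"
```

```text
t 39.0 tcp [ 0.459  -0.0997  0.0952] jawdeg 90.2 axis [ 0.146 -0.026 -0.989] w 0.0288 j [-0.218  0.136 -0.534  0.752  0.006 -0.223] F [ 0.   1.5 -0.9]
```

Call:
{"method": "servo_tool", "body": {
  "translation": [
    [-0.001,0.002,-0.005],
    [0,0,0],
    [0,0,0]
  ],
  "yaw": [0,0,0],
  "grip": [1,1,1]
}}

```text
clock: 39.3
eef_pos: [0.4589, -0.0988, 0.0928]
tool_rot: [-0.008, 2.994, -0.04]
ft_force: [0.4, -0.5, -1.0]
width: 0.0284
```

Call:
{"method": "servo_tool", "body": {
  "translation": [
    [0,0,0],
    [0,0,0],
    [0,0,0],
    [0,0,0]
  ],
  "yaw": [0,0,0,0],
  "grip": [-0.4,-0.4,-0.4,-0.4]
}}

```text
clock: 39.7
eef_pos: [0.4594, -0.0988, 0.0935]
tool_rot: [-0.008, 2.992, -0.04]
ft_force: [1.1, -0.6, -0.0]
width: 0.0598
```

```bash
python3 -c "
from h import *;s=st();d=snap('wrist',35)"
```

```text
t 39.7 tcp [ 0.4594 -0.0988  0.0935] jawdeg 90.2 axis [ 0.148 -0.026 -0.989] w 0.0598 j [-0.216  0.137 -0.539  0.744  0.006 -0.221] F [ 1.1 -0.6 -0. ]
```

View pics/wrist35.png

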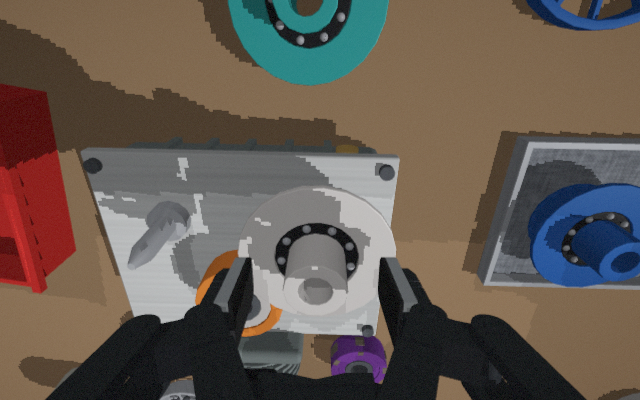

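Call:
{"method": "servo_tool", "body": {
  "translation": [
    [0,0,0.04],
    [0,0,0.08],
    [0,0,0.07],
    [0,0.05,0.02],
    [0.006,0.09,0],
    [0.006,0.09,0],
    [0.006,0.08,-0.02],
    [0.006,0.04,-0.05],
    [0.006,0.02,-0.07],
    [0,0,0]
  ],
  "yaw": [0,0,0,0,0,0,0,0,0,0],
  "grip": [-0.4,-0.4,-0.4,-0.4,-0.4,-0.4,-0.4,-0.4,-0.4,-0.4]
}}

```text
clock: 40.75
eef_pos: [0.4752, 0.0934, 0.1336]
tool_rot: [-0.003, 2.985, -0.037]
ft_force: [-0.3, -0.7, -0.2]
width: 0.0597
```

```bash
python3 -c "
from h import *;s=st();d=snap('wrist',36);snap('top',36)
for P in [(.480,.0895,.056)]: print(P,w2p(d,P))"
```

```text
t 40.75 tcp [0.4752 0.0934 0.1336] jawdeg 90.0 axis [ 0.156 -0.024 -0.988] w 0.0597 j [ 0.232  0.123 -0.438  0.864 -0.06   0.226] F [-0.3 -0.7 -0.2]
(0.48, 0.0895, 0.056) [[310.65202879 202.83408512]]
```

View pics/wrist36.png

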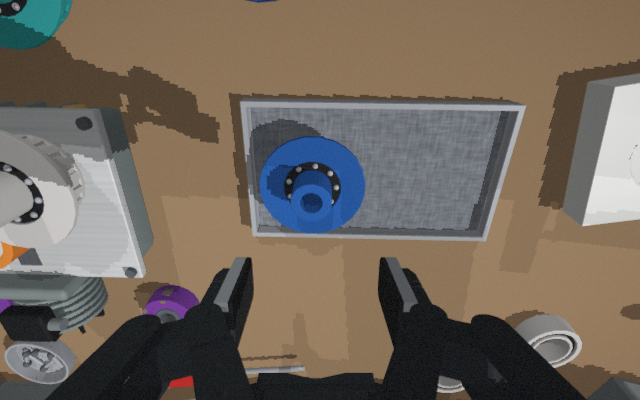

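View pics/top36.png

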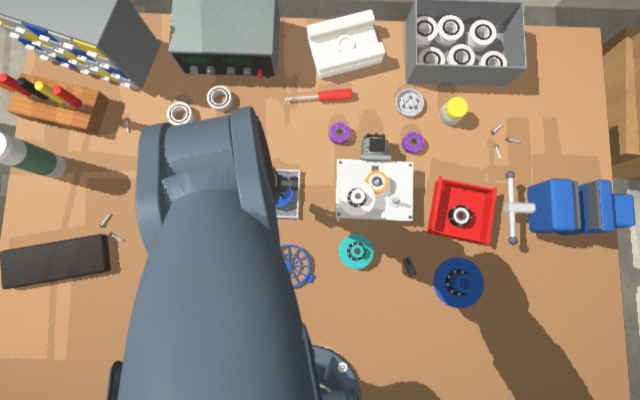

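Call:
{"method": "servo_tool", "body": {
  "translation": [
    [0.002,-0.01,-0.05],
    [0,0,-0.06],
    [-0.002,0,-0.05],
    [0,0,0]
  ],
  "yaw": [0,0,0,0],
  "grip": [-0.4,-0.4,-0.4,-0.4]
}}

```text
clock: 41.25
eef_pos: [0.4826, 0.0851, 0.0632]
tool_rot: [0.006, 2.969, -0.034]
ft_force: [-0.7, -0.3, 0.1]
width: 0.06
```

```bash
python3 -c "
from h import *;s=st();d=snap('wrist',37)
for P in [(.480,.0905,.056)]: print(P,w2p(d,P))"
```

```text
t 41.25 tcp [0.4826 0.0851 0.0632] jawdeg 89.7 axis [ 0.172 -0.023 -0.985] w 0.06 j [ 0.211  0.197 -0.561  0.649 -0.059  0.21 ] F [-0.7 -0.3  0.1]
(0.48, 0.0905, 0.056) [[323.78421905 254.51047791]]
```

View pics/wrist37.png

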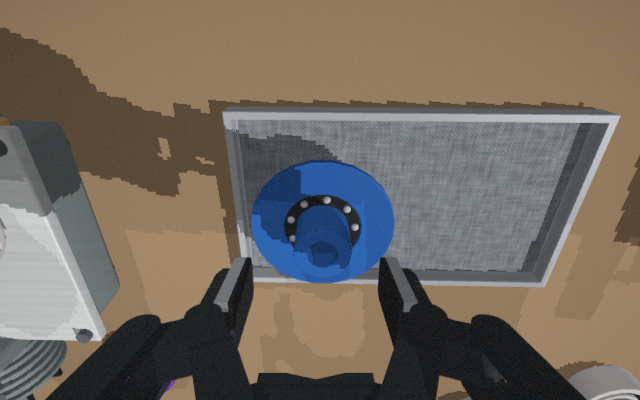

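Call:
{"method": "servo_tool", "body": {
  "translation": [
    [-0.008,0.006,-0.02],
    [-0.004,0,-0.015],
    [-0.003,0,-0.01],
    [0,0,0]
  ],
  "yaw": [0,0,0,0],
  "grip": [-0.4,-0.4,-0.4,-0.4]
}}

```text
clock: 41.7
eef_pos: [0.4794, 0.0883, 0.0461]
tool_rot: [0.009, 2.958, -0.031]
ft_force: [0.3, -1.1, -0.0]
width: 0.0595
```

```bash
python3 -c "
from h import *;s=st();d=snap('wrist',38)
for P in [(.480,.0905,.056)]: print(P,w2p(d,P))"
```

```text
t 41.7 tcp [0.4794 0.0883 0.0461] jawdeg 89.6 axis [ 0.182 -0.021 -0.983] w 0.0595 j [ 0.22   0.21  -0.602  0.584 -0.061  0.221] F [ 0.3 -1.1 -0. ]
(0.48, 0.0905, 0.056) [[316.79661458 282.85435282]]
```

View pics/wrist38.png

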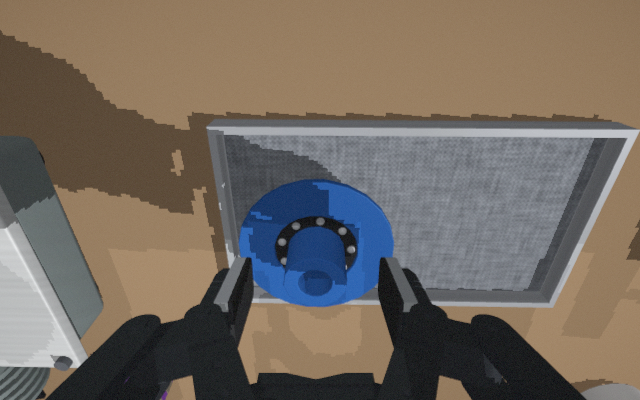

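Call:
{"method": "servo_tool", "body": {
  "translation": [
    [-0.002,0,-0.008],
    [0,0,0],
    [0,0,0],
    [0,0,0],
    [0,0,0],
    [0,0,0]
  ],
  "yaw": [0,0,0,0,0,0],
  "grip": [-0.4,1,1,1,1,1]
}}

```text
clock: 42.35
eef_pos: [0.4794, 0.0888, 0.043]
tool_rot: [0.008, 2.957, -0.03]
ft_force: [-1.1, -0.1, 0.6]
width: 0.0276
```

```bash
python3 -c "
from h import *;s=st();d=snap('wrist',39)
crop(d,'w39.png',230,170,400,340,4)"
```

```text
t 42.35 tcp [0.4794 0.0888 0.043 ] jawdeg 89.6 axis [ 0.184 -0.021 -0.983] w 0.0276 j [ 0.221  0.214 -0.609  0.573 -0.061  0.221] F [-1.1 -0.1  0.6]
```

View pics/w39.png

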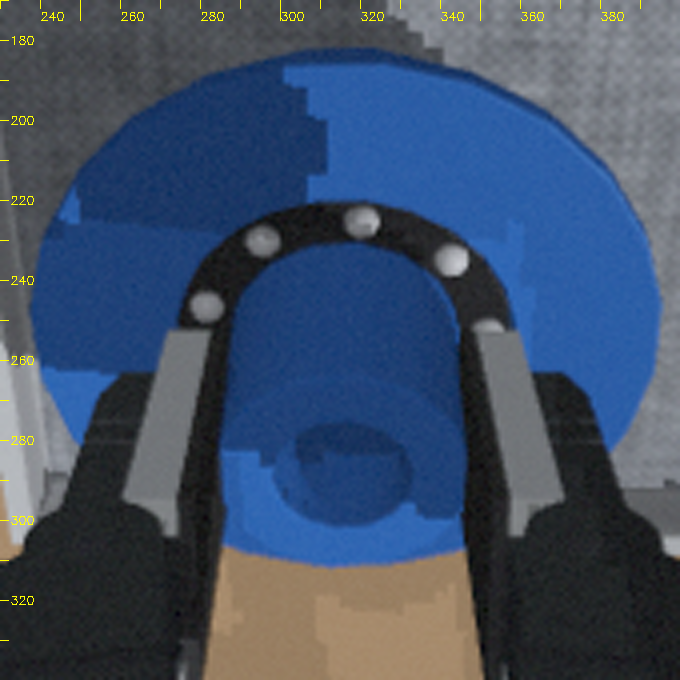

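```bash
python3 -c "
from h import *
d=pickle.load(open('pics/wrist39.pkl','rb'))
print(p2w(d,(315.5,288.7),.056)-np.array([.4794,.0888,0]))"
```

```text
[0.00117061 0.00160738 0.056     ]
```

Call:
{"method": "servo_tool", "body": {
  "translation": [
    [0,0,0.02],
    [0,0,0.05],
    [0,0,0.09],
    [0,0,0.09],
    [0,-0.06,0.08],
    [-0.006,-0.09,0.02],
    [-0.006,-0.09,0],
    [-0.006,-0.09,0],
    [-0.006,-0.09,0],
    [-0.006,-0.08,0]
  ],
  "yaw": [0,0,0,0,0,0,0,0,0,0],
  "grip": [1,1,1,1,1,1,1,1,1,1]
}}

```text
clock: 43.4
eef_pos: [0.4602, -0.1655, 0.2308]
tool_rot: [-0.008, 2.953, -0.034]
ft_force: [1.5, 0.5, -2.0]
width: 0.0277
```

```bash
python3 -c "
from h import *;s=st()"
```

```text
t 43.4 tcp [ 0.4602 -0.1655  0.2308] jawdeg 90.2 axis [ 0.188 -0.023 -0.982] w 0.0277 j [-0.375  0.04  -0.274  1.073  0.048 -0.376] F [ 1.5  0.5 -2. ]
```

Call:
{"method": "servo_tool", "body": {
  "translation": [
    [-0.004,-0.032,-0.03],
    [-0.003,0,-0.05],
    [-0.003,0,-0.04],
    [0,0,0]
  ],
  "yaw": [0,0,0,0],
  "grip": [1,1,1,1]
}}

```text
clock: 43.8
eef_pos: [0.4536, -0.1887, 0.1723]
tool_rot: [0.006, 2.95, -0.04]
ft_force: [-0.3, 0.5, -1.5]
width: 0.0278
```

```bash
python3 -c "
from h import *;s=st()"
```

```text
t 43.8 tcp [ 0.4536 -0.1887  0.1723] jawdeg 89.6 axis [ 0.19  -0.027 -0.981] w 0.0278 j [-0.428  0.077 -0.39   0.919  0.054 -0.419] F [-0.3  0.5 -1.5]
```

Call:
{"method": "servo_tool", "body": {
  "translation": [
    [0.006,0.001,-0.02],
    [0.0,0,-0.02],
    [0,0,0]
  ],
  "yaw": [0.002,0,0],
  "grip": [1,1,1]
}}

```text
clock: 44.1
eef_pos: [0.4579, -0.1882, 0.1533]
tool_rot: [-0.006, 2.948, -0.04]
ft_force: [-0.7, -0.7, -2.0]
width: 0.0277
```

```bash
python3 -c "
from h import *;s=st();d=snap('wrist',40);print(w2p(d,(.4597,-.1863,.096)),w2p(d,(.4597,-.1863,.056)))"
```

```text
t 44.1 tcp [ 0.4579 -0.1882  0.1533] jawdeg 90.1 axis [ 0.192 -0.027 -0.981] w 0.0277 j [-0.424  0.096 -0.421  0.866  0.055 -0.423] F [-0.7 -0.7 -2. ]
[[318.54900412 210.56088982]] [[319.55707767 182.95025846]]
```

View pics/wrist40.png

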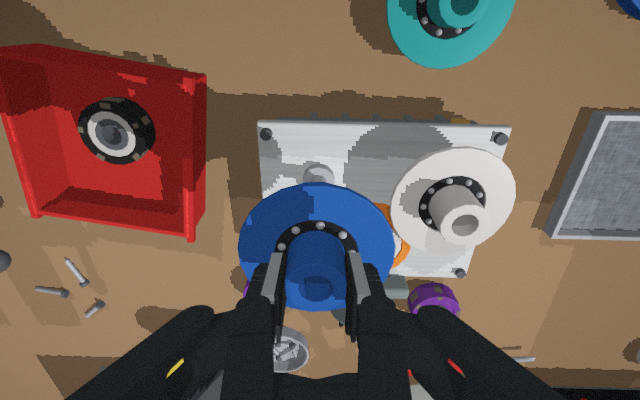

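Call:
{"method": "servo_tool", "body": {
  "translation": [
    [-0.001,0,-0.02],
    [-0.001,0,-0.02],
    [-0.002,0,-0.015],
    [0,0,0]
  ],
  "yaw": [0,0,0,0],
  "grip": [1,1,1,1]
}}

```text
clock: 44.55
eef_pos: [0.4568, -0.188, 0.1252]
tool_rot: [-0.007, 2.946, -0.041]
ft_force: [0.1, -0.3, -1.7]
width: 0.0276
```

```bash
python3 -c "
from h import *;s=st()"
```

```text
t 44.55 tcp [ 0.4568 -0.188   0.1252] jawdeg 90.1 axis [ 0.195 -0.027 -0.981] w 0.0276 j [-0.425  0.118 -0.477  0.786  0.055 -0.424] F [ 0.1 -0.3 -1.7]
```

Call:
{"method": "servo_tool", "body": {
  "translation": [
    [0.003,0,-0.015],
    [-0.001,0,-0.015],
    [0,0,0]
  ],
  "yaw": [0,0,0],
  "grip": [1,1,1]
}}

```text
clock: 44.85
eef_pos: [0.4578, -0.188, 0.1088]
tool_rot: [-0.007, 2.946, -0.041]
ft_force: [0.1, -0.1, -2.0]
width: 0.0277
```

```bash
python3 -c "
from h import *;s=st();d=snap('wrist',41)"
```

```text
t 44.85 tcp [ 0.4578 -0.188   0.1088] jawdeg 90.1 axis [ 0.194 -0.027 -0.981] w 0.0277 j [-0.424  0.136 -0.503  0.742  0.055 -0.423] F [ 0.1 -0.1 -2. ]
```

View pics/wrist41.png

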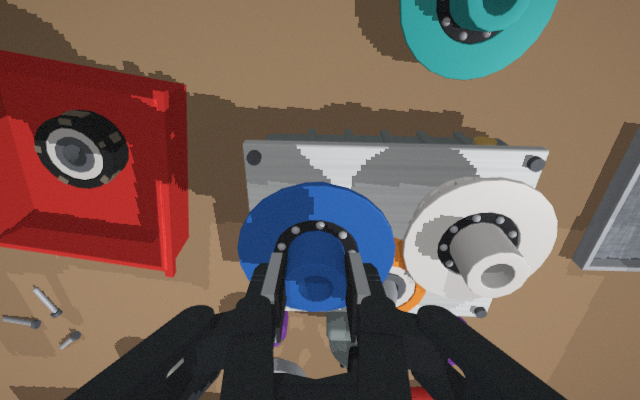

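Call:
{"method": "servo_tool", "body": {
  "translation": [
    [0.0,0,-0.015],
    [-0.001,0,-0.008],
    [0,0,0]
  ],
  "yaw": [0,0,0],
  "grip": [1,1,1]
}}

```text
clock: 45.2
eef_pos: [0.4579, -0.1883, 0.0971]
tool_rot: [-0.007, 2.944, -0.042]
ft_force: [-0.5, 0.0, -1.3]
width: 0.0277
```

```bash
python3 -c "
from h import *;s=st()"
```

```text
t 45.2 tcp [ 0.4579 -0.1883  0.0971] jawdeg 90.1 axis [ 0.196 -0.028 -0.98 ] w 0.0277 j [-0.424  0.148 -0.524  0.708  0.055 -0.424] F [-0.5  0.  -1.3]
```

Call:
{"method": "servo_tool", "body": {
  "translation": [
    [0.0,0,-0.004],
    [0,0,0],
    [0,0,0],
    [0,0,0],
    [0,0,0],
    [0,0,0]
  ],
  "yaw": [0,0,0,0,0,0],
  "grip": [1,1,-0.4,-0.4,-0.4,-0.4]
}}

```text
clock: 45.8
eef_pos: [0.4589, -0.1887, 0.0961]
tool_rot: [-0.007, 2.942, -0.044]
ft_force: [0.4, -0.5, -0.0]
width: 0.06
```

```bash
python3 -c "
from h import *;s=st();snap('wrist',42)"
```

```text
t 45.8 tcp [ 0.4589 -0.1887  0.0961] jawdeg 90.1 axis [ 0.198 -0.029 -0.98 ] w 0.06 j [-0.424  0.15  -0.526  0.702  0.055 -0.424] F [ 0.4 -0.5 -0. ]
```

View pics/wrist42.png

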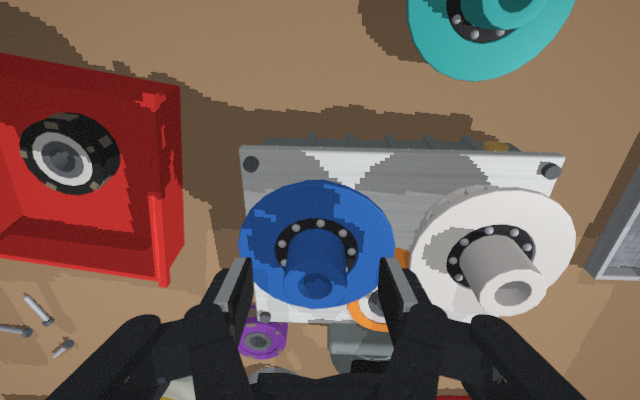

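Call:
{"method": "servo_tool", "body": {
  "translation": [
    [0,0,0.04],
    [0,0,0.08],
    [0,0,0.08],
    [0,0,0.06],
    [0,-0.06,0],
    [0,-0.08,0],
    [0,-0.08,0],
    [0,-0.06,0],
    [0,-0.03,0],
    [0,0,0]
  ],
  "yaw": [0,0,0,0,0,0,0,0,0,0],
  "grip": [-0.4,-0.4,-0.4,-0.4,-0.4,-0.4,-0.4,-0.4,-0.4,-0.4]
}}

```text
clock: 46.85
eef_pos: [0.4575, -0.3483, 0.233]
tool_rot: [-0.012, 2.94, -0.046]
ft_force: [0.2, 0.1, -0.2]
width: 0.0599
```

```bash
python3 -c "
from h import *;s=st();d=snap('top',43);w=snap('wrist',43);sc=snap('scene',43)
crop(d,'t43.png',325,125,435,230,7)
crop(sc,'s43.png',180,180,360,330,4)
a=pickle.load(open('pics/top0.pkl','rb'))['color']
x=np.hstack([a[150:290,190:440],d['color'][150:290,190:440]]);cv2.imwrite('pics/cmp.png',cv2.resize(x,None,fx=1.6,fy=1.6))"
```

```text
t 46.85 tcp [ 0.4575 -0.3483  0.233 ] jawdeg 90.3 axis [ 0.2   -0.03  -0.979] w 0.0599 j [-0.708  0.194 -0.089  1.115  0.108 -0.707] F [ 0.2  0.1 -0.2]
```

View pics/t43.png

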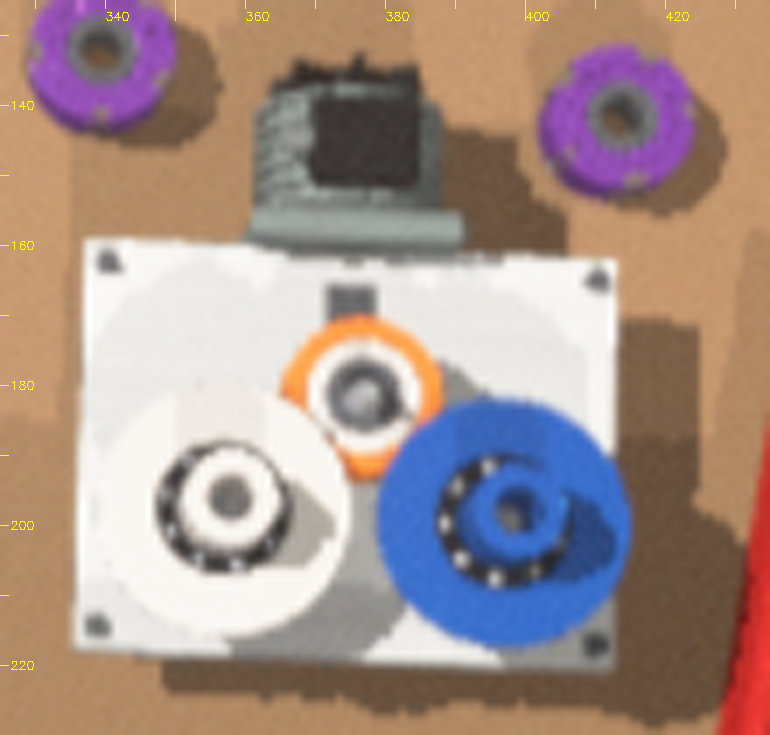

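View pics/s43.png

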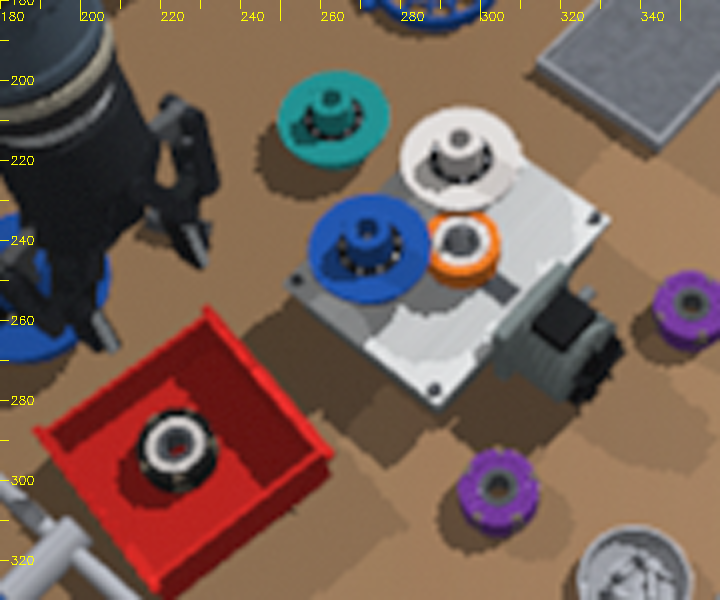

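View pics/top43.png

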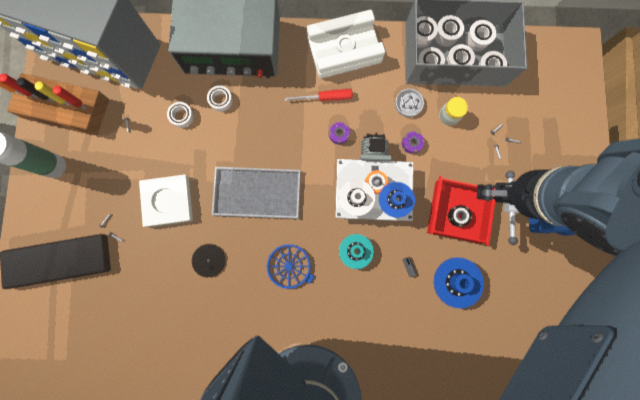

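The overhead picture matches the start to within about 1 px (roughly 2 mm) for both rollers. The orange idler is seated under both flanges, the worn idler is in the bin, the disc and coupling look unmoved, and the gripper is clear of everything. Handing in.

```bash
python3 -c "
from cell import manip
print(manip.job_done())"
```

```text
the job is handed in; nothing more can be done
None
```

The job is finished and handed in after about 47 s of the 144 s allowed. I set both rollers on the tray, dropped the worn idler in the red bin, fitted the orange idler on the back axle, and put the white roller back on the left axle and the blue one on the right. No verdict was reported.

**Last checks:** in the final overhead picture the blue roller stood where it started and the white one about 1 px (roughly 2 mm) off, against a 6 mm limit. The orange idler sat flat under both flanges, and the worn idler lay flat in the bin. The rubber disc and coupling looked unmoved by eye; I did not measure them. The gripper was empty and clear of everything.

**What went less well:**
- **Joint limit:** the last joint hit its limit while I was carrying the white roller. That tilted the tool by about 0.13 rad, and I turned it back before setting the roller down.
- **Tool lean:** the tool also slowly leaned forward during the job, reaching about 0.2 rad by the end. The parts stayed close to upright because the lean was about the axis the jaws close along. I corrected the sideways drift before each placement, and no insertion showed more than 2 N on the tool.

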